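Hook a vial carrier out of the lead store

TASK

Take the red-handled hook rod from its stand, and with the hook fish the yellow carrier (the one with the yellow-capped vial) out of its deep well in the grey lead store. Stand it upright in the kidney dish, setting it down gently, then hang the rod back in its place on the stand and let go. Do not touch the carrier with the gripper, do not tip it over, and leave the blue carrier where it hangs.

Things in the scene. Friction and masses are not known exactly. Their poses are not given: they have to be found in the camera images.
- hook_grip (a point): Centre of the hook rod's red handle, 30 (x) x 20 (y) x 60 mm; z up, x the way the hook points. Shaft 8 mm straight below; J hook of 6 mm bar, lowest centre line 131 mm below and 15 mm to +x; tip at 30 mm x, 16 mm above that; mouth 23 mm. Collar (44 mm in y, 36 mm below) rests on a fixed stand's two bars along x, gap 24 mm, tops at z 115: lifts straight out, goes back straight down. 0.15 kg.
- yellow_carrier: Loose yellow carrier, 0.12 kg: cup 36 mm wide, 20 deep, under a 52 mm flange; yellow-capped vial in it, top 43 mm up; rigid 4 mm wire bail over it in the y-z plane, 44 wide, peak (wire centre) 78 mm up. Origin: middle of the cup's underside, z up. Hook the peak by moving along +x. It hangs by the flange in one well of the lead store; its x is square to the robot's-side wall within 0.1 rad.
- blue_carrier: Blue carrier, blue-capped vial, otherwise like the yellow; hangs in the other well, 90 mm away. Origin: middle of the underside. Leave it. The fixed grey lead store is 110 mm high; each well is 100 mm (x) by 76 mm (y); from a carrier's axis the wall is 62 mm off on -x (robot's side: room for the hook to go down), 38 mm on +x and either side. A bail's peak is 27 mm below the mouth.
- dish: Fixed stainless kidney dish, 114 (x) x 217 (y) x 36 mm high; origin under its centre on the worktop, z up. Nearly flat floor about 5 mm above the worktop; the middle is the roomiest, with about 30 mm of clear floor all round the origin.

How it is judged:
By the outcome, as a careful person would: the job done as asked, in the order asked, and still so for the second after the job is handed in, with the robot touching nothing.
It also fails if it takes over 59 s, if anything falls off the work surface, if the arm or the gripper's body presses on something with over 40 N, if the wrist force passes 120 N, or if a joint passes its speed limit or range.

ROBOT

A 7-joint arm with a two-finger parallel gripper is mounted at the origin on a cart in front of the work surface, level with it; the furniture and walls round the work are solid. World frame = base frame: x ahead of the robot, y to its left, z up, the work surface at z = 0. Lengths are in m, angles in rad, forces in N, time in s.
With the tool pointing down it reaches from about 0.4 to 0.85 m from the base axis. Payload 10.4 kg.
Tool frame: the origin (TCP) lies midway between the tips of the shut fingers; the grasp point (between the pads) lies 19 mm behind it; z points along the fingers, y is the direction in which the jaws open and shut (so a half turn about z gives the same grasp; the last joint's range is limited). The gripper opens to 85 mm and grips with 20 to 120 N. Pads are 22 mm wide; open, the fingers measure 114 mm over their backs; the gripper's body (76 mm by 85 mm) begins 54 mm behind the grasp point. The pads swing forward as they close: fully open they stand 13 mm farther back than shut.
Start: joints at [-0.023, 0.332, -0.065, 1.46, 0.022, 1.35, -0.088], TCP at [0.625, 0, 0.231] pointing down, gripper open.
Joint ranges: [-2.6, 2.6], [-0.5, 2.12], [-1.47, 1.34], [0.16, 2.42], [-1.27, 4.41], [0.06, 2.06], [-2.6, 2.6]. Speed limits (rad/s): [2.22, 2.22, 2.79, 2.79, 3.14, 3.14, 3.14].

INTERFACE

Orientations are given as [roll, pitch, yaw] about the fixed x, y, z axes, in that order (R = Rz(yaw) Ry(pitch) Rx(roll)).
In Python, from rig import read_state, grab_frame, job_done gives the robot as it stands.
- The arm moves only by the tool carry_out, never from a script. Its argument "series" is a list of rows, each a list of 3 entries, a list of its own where there are three numbers: the finger opening in m, from 0 to 0.0854, then the shift along the tool's x, y, z in m, then the turn about the tool's z in degrees. A call has 1 to 20 rows; each row shifts and turns the commanded pose from where the row before left it, along the tool's axes as they then stand; what a row does not reach is not made up. A row lasts 1/8 s, in which the tool goes at most 62.5 mm and 10.7 degrees, less where a joint would pass 70% of its speed; a pose out of reach is approached as far as the arm can. A call is refused whole if a number of a shift passes 0.0625 or a number of a turn 10.7, either way. A call with a gripper value outside its range is refused whole. The fingers move at their own pace and stop on an object; "squeeze" is the grip in N (left out, the last holds). Time passes only in rows, so rows that do not move let the fingers close. It gives the time, the measured TCP pose, the force and the opening at its end, in the units of the state.
- read_state(): the state, without advancing time (a new reading comes with each control period).
- grab_frame(name): name is "scene" or "side" or "wrist"; returns a dict with "pixels" (480x640x3 uint8, blue, green, red), "fx", "fy", "cx", "cy" (pixels), "k1" (the pictures are not rectified: a ray, as slopes to the right and down, at radius r is drawn at 1 + k1 r^2 times it, then the intrinsics apply), "view" (4x4, takes a point from world to camera coordinates). Camera axes: x right, y up, looking along -z (the intrinsics and any distortion apply to the point x, -y, -z); pixel columns grow to the right and rows downward; lengths in m; the calibration is good to about 2 mm. A picture is of the moment at which its call begins. There is no depth.
- job_done(): hands the job in, once; it reports no verdict.
The state is a dict: "time": time; "joint_positions": joint angles; "joint_velocities": joint speeds; "joint_torque": joint torques, N m; "tool_pos": TCP position; "ee_rot": TCP orientation; "wrist_force": force on the tool from outside, world axes, zero at the start; "wrist_torque": the same for the moment, N m; "gripper_width": finger opening in m.
Only numpy, scipy, OpenCV 4.12 (cv2) and the standard library are available. Lean on these libraries where they do the work, as an engineer would, in place of code of your own. Each camera call takes 0.05 s, during which the arm holds its last target.

## Working session

There is one attempt and no reset: what is moved stays moved. The work goes in short steps, Python scripts to look and compute and a tool call to move; the robot and the scene stay as the last step left them, time stands still between calls to the robot, and variables do not carry over. Pictures are saved under pics/ and viewed, and the job is handed in when it is done.

Besides the shell and the picture viewer there is one more tool, called in YAML: its name, and indented under it one key for each argument. carry_out: Moves the arm, as the interface text tells. Its arguments: {"type":"object","properties":{"series":{"type":"array","items":{"type":"array"}},"squeeze":{"type":"number"}},"required":["series"]}

```bash
mkdir -p pics; ls; cat > h.py <<'E'
import numpy as np, cv2, pickle
from rig import read_state, grab_frame
def snap(n,tag):
    f=grab_frame(n); cv2.imwrite(f'pics/{tag}.png',f['pixels']); pickle.dump(f,open(f'pics/{tag}.pkl','wb')); return f
def load(tag): return pickle.load(open(f'pics/{tag}.pkl','rb'))
def ray(f,u,v):
    x=(u-f['cx'])/f['fx']; y=(v-f['cy'])/f['fy']
    a,b=x,y
    for _ in range(30):
        r2=a*a+b*b; a=x/(1+f['k1']*r2); b=y/(1+f['k1']*r2)
    V=np.array(f['view']); R=V[:3,:3]; t=V[:3,3]
    d=R.T@np.array([a,-b,-1]); o=-R.T@t
    return o,d/np.linalg.norm(d)
def atz(f,u,v,z):
    o,d=ray(f,u,v); return o+d*(z-o[2])/d[2]
def tri(obs):
    A=np.zeros((3,3));B=np.zeros(3)
    for f,u,v in obs:
        o,d=ray(f,u,v);P=np.eye(3)-np.outer(d,d);A+=P;B+=P@o
    X=np.linalg.solve(A,B)
    res=[np.linalg.norm((np.eye(3)-np.outer(d,d))@(X-o)) for o,d in [ray(*q) for q in obs]]
    return X,res
def proj(f,X):
    V=np.array(f['view']);c=V[:3,:3]@np.array(X)+V[:3,3]
    a,b=c[0]/-c[2],-c[1]/-c[2];s=1+f['k1']*(a*a+b*b)
    return f['fx']*a*s+f['cx'],f['fy']*b*s+f['cy']
def crop(tag,u0,v0,w,h,k,out):
    im=cv2.imread(f'pics/{tag}.png')[v0:v0+h,u0:u0+w]
    im=cv2.resize(im,None,fx=k,fy=k,interpolation=cv2.INTER_CUBIC)
    for i in range(0,w,20): cv2.putText(im,str(u0+i),(i*k,10),0,.35,(0,0,255),1); cv2.line(im,(i*k,12),(i*k,18),(0,0,255),1)
    for i in range(0,h,20): cv2.putText(im,str(v0+i),(0,i*k+4),0,.35,(0,0,255),1); cv2.line(im,(24,i*k),(30,i*k),(0,0,255),1)
    cv2.imwrite(f'pics/{out}.png',im)
E
python3 - <<'E'
from h import *
for n in ('scene','side','wrist'):
    f=snap(n,n+'0'); V=np.array(f['view']); print(n,f['fx'],f['k1'],-V[:3,:3].T@V[:3,3])
print(read_state())
E
```

```text
pics
scene 449.73466371167285 -0.04242190373526995 [-0.14447066 -0.47756055  0.7522906 ]
side 485.05796626050665 0.035510781477521236 [0.00855036 0.11100297 0.90642378]
wrist 381.7051241400315 -0.02207574388809543 [0.62599402 0.07562998 0.37130287]
{'time': 0.15, 'joint_positions': array([-0.02263309,  0.33276506, -0.06466575,  1.4607148 ,  0.02163149,
        1.34989175, -0.08855582]), 'joint_velocities': array([-0.00099844, -0.00080881,  0.00021491, -0.00187893,  0.00161139,
       -0.00089645,  0.00113932]), 'joint_torque': array([ 1.13752249e-03, -6.25829744e+01,  4.95374459e-02, -3.91853535e+01,
        1.63436425e-02,  7.44175835e-03, -2.63868424e-05]), 'tool_pos': array([ 6.24733421e-01, -9.24991908e-06,  2.30690711e-01]), 'ee_rot': array([-3.14051282e+00,  8.60339666e-05,  1.57076438e+00]), 'wrist_force': array([ 0.17323854, -0.74668528, -0.76864622]), 'wrist_torque': array([-0.05311283,  0.01046397,  0.01721109]), 'gripper_width': 0.08511325005900139}
```

View pics/scene0.png

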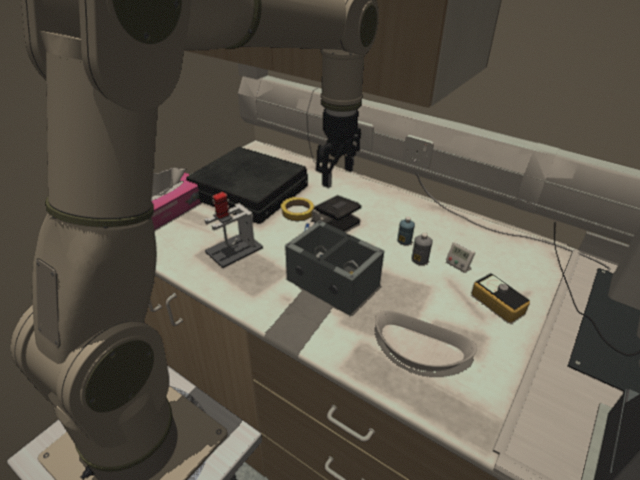

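View pics/side0.png

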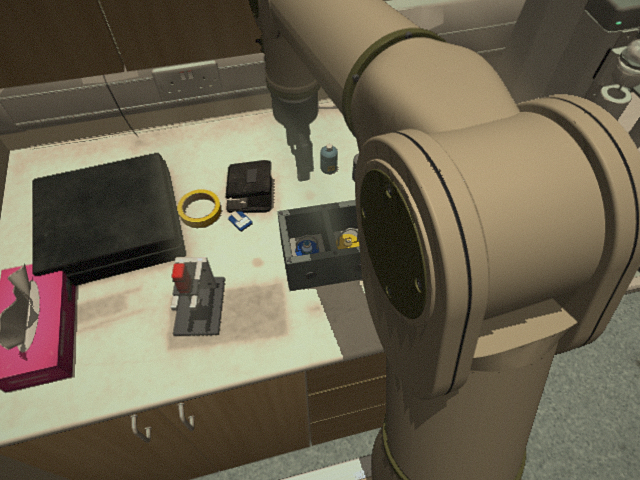

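View pics/wrist0.png

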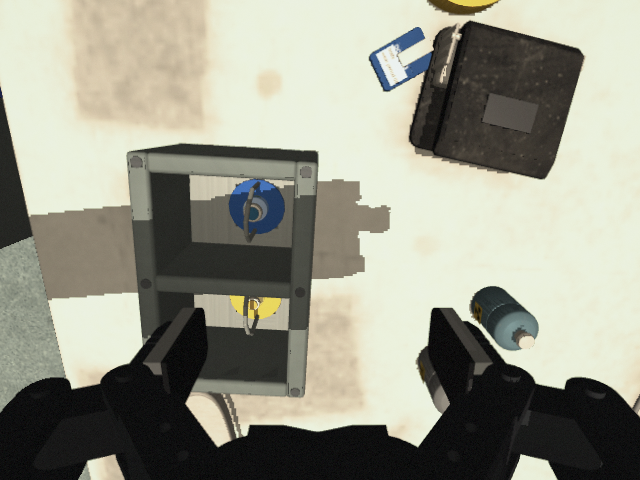

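```bash
python3 - <<'E'
from h import *
crop('scene0',190,180,90,100,6,'c1'); crop('side0',160,240,80,110,6,'c2'); crop('wrist0',120,140,210,265,3,'c3');crop('scene0',280,215,210,165,3,'c4')
E
```

```text
(no output)
```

View pics/c1.png

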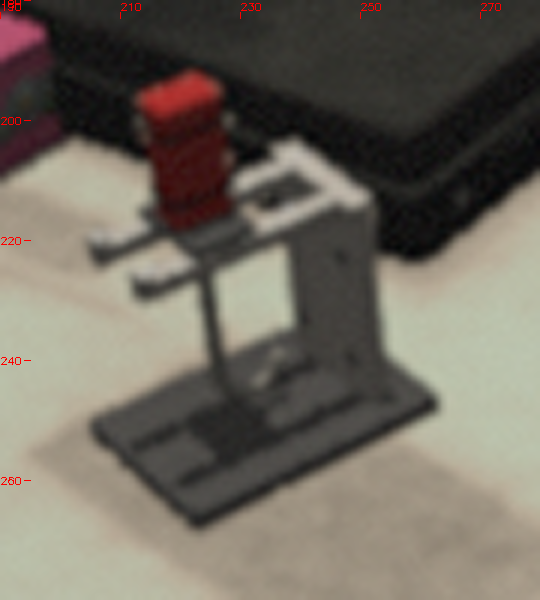

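View pics/c2.png

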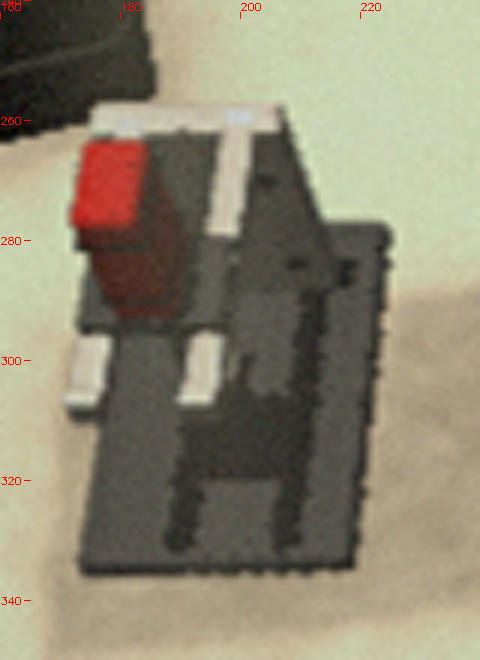

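View pics/c3.png

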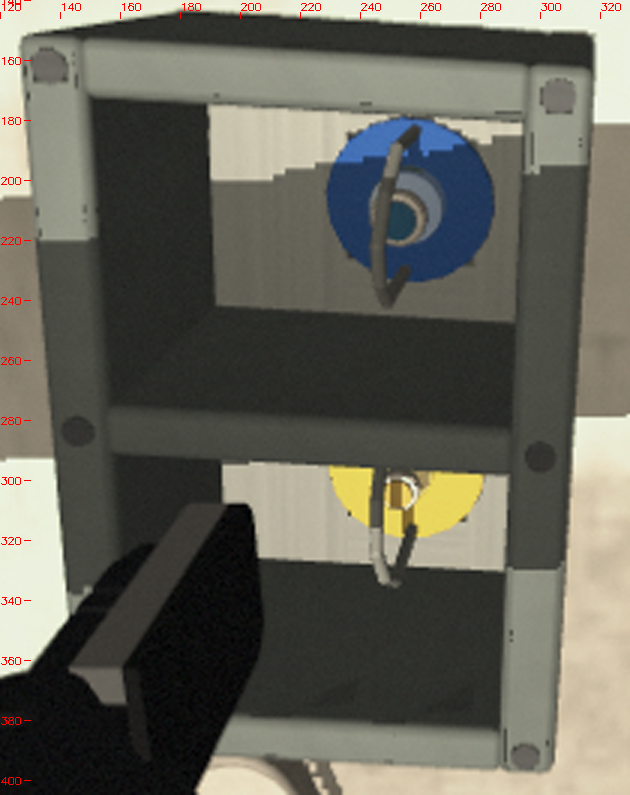

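View pics/c4.png

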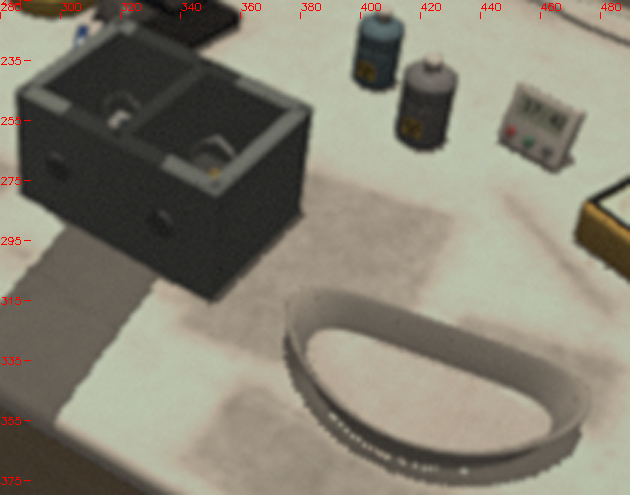

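```bash
python3 - <<'E'
from h import *
np.set_printoptions(precision=4,suppress=True)
s,d,w=load('scene0'),load('side0'),load('wrist0')
C1=lambda x,y:(190+x/6,180+y/6); C2=lambda x,y:(160+x/6,240+y/6); C3=lambda x,y:(120+x/3,140+y/3); C4=lambda x,y:(280+x/3,215+y/3)
# handle top: (-x,+y),( +x,+y),(+x,-y),(-x,-y)
S=[(137,97),(195,70),(222,90),(165,122)]; D=[(70,227),(85,140),(148,140),(135,227)]
P=[]
for a,b in zip(S,D):
    X,r=tri([(s,*C1(*a)),(d,*C2(*b))]); P.append(X); print('handle',X,r)
print('mean',np.mean(P,0))
print('side only z.184',np.mean([atz(d,*C2(*b),.184) for b in D],0),'scene',np.mean([atz(s,*C1(*b),.184) for b in S],0))
for b in D: print(' ',atz(d,*C2(*b),.184))
# bars side: left bar near end corners, right bar near end, right bar far
for n,p in dict(Lnl=(68,400),Lnr=(100,400),Rnl=(178,402),Rnr=(212,402),Rfl=(217,132),Rfr=(252,132),backL=(92,105),backR=(278,107)).items(): print(n,atz(d,*C2(*p),.115))
for n,p in dict(Rnear=(143,282),Lnear=(98,240),backFarL=(295,140),backR=(370,190)).items(): print('sc',n,atz(s,*C1(*p),.115))
# base plate
for n,p in dict(nl=(80,565),nr=(352,565),fr=(385,225)).items(): print('base',n,atz(d,*C2(*p),.008))
# store
for n,p in dict(nwFarL=(22,40),farR=(592,68),farRin=(523,120),farLin=(90,97),R_in_near=(500,723),nearR=(550,770),midL=(105,405),midLb=(108,452),midR=(515,430),midRb=(508,475)).items(): print('store',n,atz(w,*C3(*p),.110))
for n,p in dict(farcorner=(125,22),left=(18,92),near=(215,195),right=(312,105)).items(): print('sc store',n,atz(s,*C4(*p),.110))
for n,p in dict(bluept1=(417,128),bluept2=(385,303),yelnear=(395,583)).items(): print('bail',n,atz(w,*C3(*p),.083),atz(w,*C3(*p),.06))
for n,p in dict(b=(410,198)).items(): print('blue flange',atz(w,*C3(*p),.025))
E
```

```text
handle [0.4714 0.2565 0.1797] [np.float64(0.00043542490639852455), np.float64(0.0004354249063985666)]
handle [0.498  0.2498 0.1819] [np.float64(0.00022425711652159167), np.float64(0.0002242571165215915)]
handle [0.4953 0.2325 0.1798] [np.float64(0.00044207777431199194), np.float64(0.0004420777743120962)]
handle [0.4696 0.2395 0.1752] [np.float64(0.0002660169373589283), np.float64(0.0002660169373592066)]
mean [0.4836 0.2446 0.1791]
side only z.184 [0.4801 0.2438 0.184 ] scene [0.4788 0.2386 0.184 ]
  [0.4682 0.2557 0.184 ]
  [0.4963 0.2494 0.184 ]
  [0.492  0.2319 0.184 ]
  [0.4638 0.238  0.184 ]
Lnl [0.4523 0.2745 0.115 ]
Lnr [0.45   0.2653 0.115 ]
Rnl [0.4436 0.2429 0.115 ]
Rnr [0.4412 0.2331 0.115 ]
Rfl [0.5359 0.2221 0.115 ]
Rfr [0.5332 0.2114 0.115 ]
backL [0.5556 0.2595 0.115 ]
backR [0.5406 0.2024 0.115 ]
sc Rnear [0.442  0.2343 0.115 ]
sc Lnear [0.4523 0.2711 0.115 ]
sc backFarL [0.5569 0.2578 0.115 ]
sc backR [0.5466 0.2049 0.115 ]
base nl [0.4509 0.2971 0.008 ]
base nr [0.4292 0.2111 0.008 ]
base fr [0.5542 0.1838 0.008 ]
store nwFarL [0.4977 0.0565 0.11  ]
store farR [0.6257 0.0501 0.11  ]
store farRin [0.61   0.0384 0.11  ]
store farLin [0.5115 0.0438 0.11  ]
store R_in_near [ 0.6009 -0.1241  0.11  ]
store nearR [ 0.6142 -0.1394  0.11  ]
store midL [ 0.5055 -0.0317  0.11  ]
store midLb [ 0.5047 -0.0443  0.11  ]
store midR [ 0.6067 -0.0381  0.11  ]
store midRb [ 0.6047 -0.0504  0.11  ]
sc store farcorner [0.6186 0.0372 0.11  ]
sc store left [0.492  0.0504 0.11  ]
sc store near [ 0.4805 -0.1357  0.11  ]
sc store right [ 0.6117 -0.1423  0.11  ]
bail bluept1 [0.5816 0.0325 0.083 ] [0.578  0.0291 0.06  ]
bail bluept2 [ 0.5711 -0.0136  0.083 ] [ 0.5667 -0.0207  0.06  ]
bail yelnear [ 0.5694 -0.0974  0.083 ] [ 0.5649 -0.1112  0.06  ]
blue flange [0.5695 0.0023 0.025 ]
```

carry_out:
  series:
    - [0.085,[0.02,-0.012,0],0]
    - [0.085,[0.04,-0.024,0],0]
    - [0.085,[0.045,-0.026,0],0]
    - [0.085,[0.045,-0.026,0],0]
    - [0.085,[0.045,-0.026,0],5]
    - [0.085,[0.034,-0.02,0],10]
    - [0.085,[0,0,0],10.5]
    - [0.085,[0,0,0],10.5]
    - [0.085,[0,0,0],10.5]
    - [0.085,[0,0,0],10.5]
    - [0.085,[0,0,0],10.5]
    - [0.085,[0,0,0],10.5]
    - [0.085,[0,0,0],10.5]
    - [0.085,[0,0,0],10.5]
    - [0.085,[0,0,0],3.9]
    - [0.085,[0,0,0],0]

```text
time: 2.15
tool_pos: [0.4932, 0.2314, 0.2313]
ee_rot: [-3.142, 0.0, -0.223]
wrist_force: [0.1, -1.2, 0.5]
gripper_width: 0.0851
```

```bash
python3 - <<'E'
from h import *
np.set_printoptions(precision=4,suppress=True)
snap('wrist','w1');snap('scene','s1');snap('side','d1'); s=read_state(); print(s['time'],s['joint_positions'],s['tool_pos'],s['ee_rot'])
E
```

```text
2.3 [-0.4314  0.1605 -0.1004  1.6717  0.0165  1.3102 -2.3287] [0.4937 0.231  0.2313] [-3.1415 -0.     -0.2231]
```

View pics/w1.png

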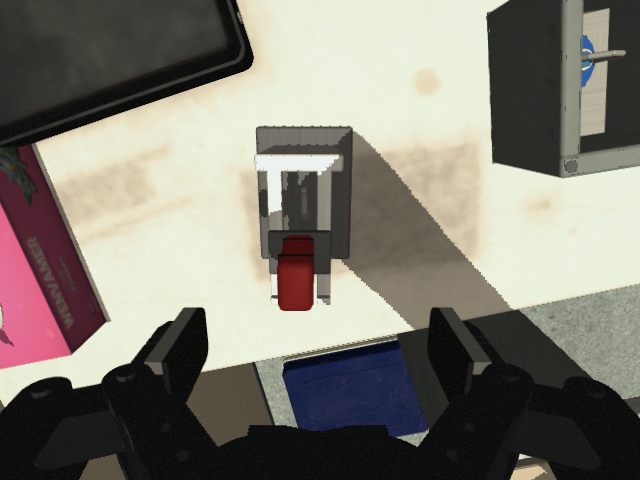

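View pics/d1.png

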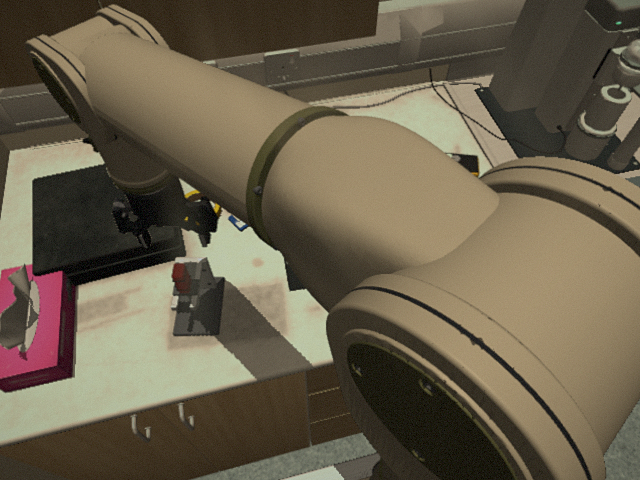

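View pics/s1.png

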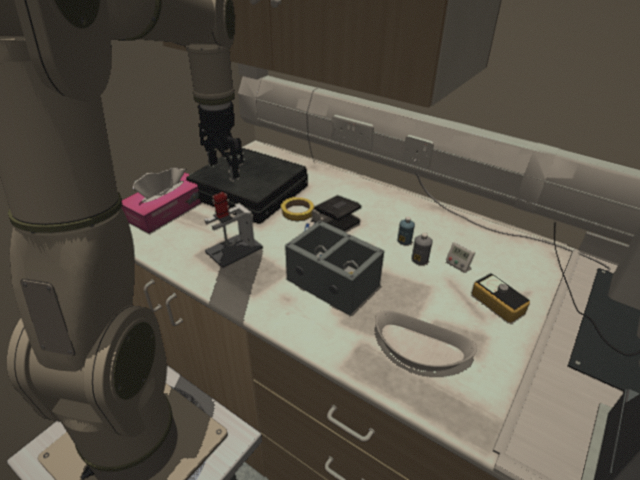

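```bash
python3 - <<'E'
from h import *
crop('w1',250,120,110,200,4,'c5')
E
```

```text
(no output)
```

View pics/c5.png

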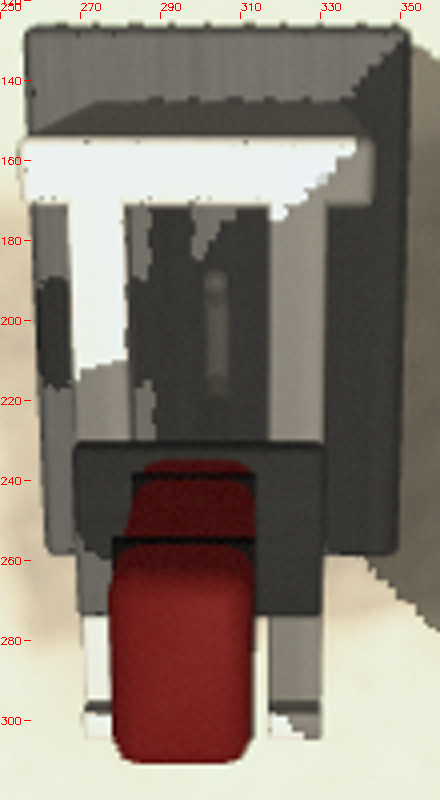

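```bash
python3 - <<'E'
from h import *
np.set_printoptions(precision=4,suppress=True)
w,d,s=load('w1'),load('side0'),load('scene0')
C=lambda x,y:(250+x/4,120+y/4)
yaw=-.223;ex=np.array([np.cos(yaw),np.sin(yaw)]);ey=np.array([-ex[1],ex[0]]); T=read_state()['tool_pos'][:2]
def loc(p): q=p[:2]-T; return np.array([q@ex,q@ey])
for z in (.178,.182,.184):
  P=[atz(w,*C(*p),z) for p in [(112,760),(112,545),(252,545),(252,760)]]
  print(z,np.mean(P,0),[loc(p) for p in P],loc(np.mean(P,0)))
for n,p in dict(LnL=(80,707),RnR=(322,707),LfL=(68,205),RfR=(328,205),Rin=(268,205),Lin=(127,205),Rin_n=(268,620)).items():
  X=atz(w,*C(*p),.115); print(n,X,loc(X))
X,r=tri([(w,*C(182,652)),(d,*(160+110/6,240+183/6)),(s,190+180/6,180+95/6)]); print(X,r,loc(X))
X,r=tri([(w,*C(182,652)),(d,*(160+110/6,240+183/6))]); print(X,r)
E
```

```text
0.178 [0.4878 0.2457 0.178 ] [array([-0.0251,  0.0232]), array([0.007 , 0.0222]), array([0.007 , 0.0033]), array([-0.0251,  0.0034])] [-0.009  0.013]
0.182 [0.4894 0.245  0.182 ] [array([-0.023 ,  0.0227]), array([0.0085, 0.0217]), array([0.0085, 0.0033]), array([-0.023 ,  0.0034])] [-0.0073  0.0128]
0.184 [0.4902 0.2447 0.184 ] [array([-0.022 ,  0.0225]), array([0.0092, 0.0215]), array([0.0092, 0.0033]), array([-0.022 ,  0.0034])] [-0.0064  0.0127]
LnL [0.4559 0.2764 0.115 ] [-0.0469  0.0359]
RnR [0.446  0.2328 0.115 ] [-0.0469 -0.0087]
LfL [0.5451 0.2548 0.115 ] [0.0449 0.0346]
RfR [0.5355 0.2124 0.115 ] [ 0.0449 -0.0088]
Rin [0.5377 0.2222 0.115 ] [0.0449 0.0012]
Lin [0.543  0.2451 0.115 ] [0.0449 0.0247]
Rin_n [0.4651 0.2387 0.115 ] [-0.0296  0.0012]
[0.4864 0.2461 0.1761] [np.float64(0.0009921061649106235), np.float64(0.001242640634897284), np.float64(0.001405450799578058)] [-0.0105  0.0131]
[0.4866 0.2458 0.174 ] [np.float64(0.00033270380405617825), np.float64(0.00033270380405620546)]
```

carry_out:
  series:
    - [0.085,[-0.008,-0.0128,0],0]
    - [0.085,[0,0,0.03],0]
    - [0.085,[0,0,0.04],0]
    - [0.085,[0,0,0.02],0]
    - [0.085,[0,0,0.01],0]
    - [0.085,[0,0,0],0]
    - [0.03,[0,0,0],0]
    - [0.03,[0,0,0],0]
    - [0.03,[0,0,0],0]
  squeeze: 60

```text
time: 3.42
tool_pos: [0.4894, 0.245, 0.1318]
ee_rot: [-3.141, -0.001, -0.225]
wrist_force: [-1.0, -0.7, 0.1]
gripper_width: 0.0322
```

```bash
python3 - <<'E'
from h import *
snap('wrist','w2')
crop('w2',170,200,300,200,2,'c6')
E
```

```text
(no output)
```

View pics/w2.png

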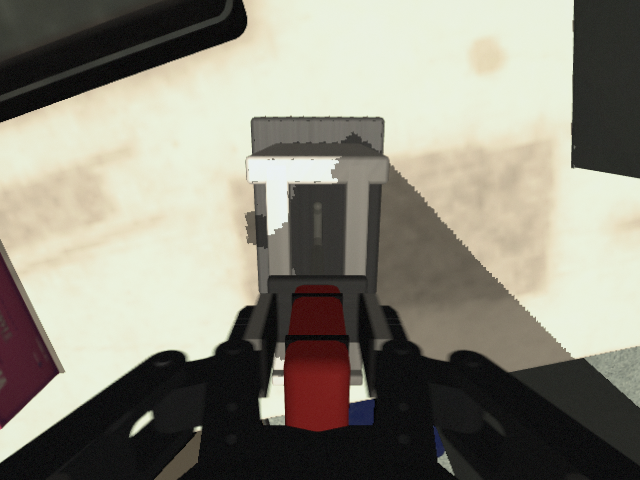

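carry_out:
  series:
    - [0.0,[0,0,0],0]
    - [0.0,[0,0,0],0]
    - [0.0,[0,0,0],0]
  squeeze: 80

```text
time: 3.85
tool_pos: [0.4893, 0.245, 0.1317]
ee_rot: [-3.141, -0.001, -0.225]
wrist_force: [-0.0, -0.0, 4.2]
gripper_width: 0.0191
```

```bash
python3 - <<'E'
from h import *
snap('wrist','w3');print(read_state()['gripper_width'])
E
```

```text
0.018846477030260708
```

View pics/w3.png

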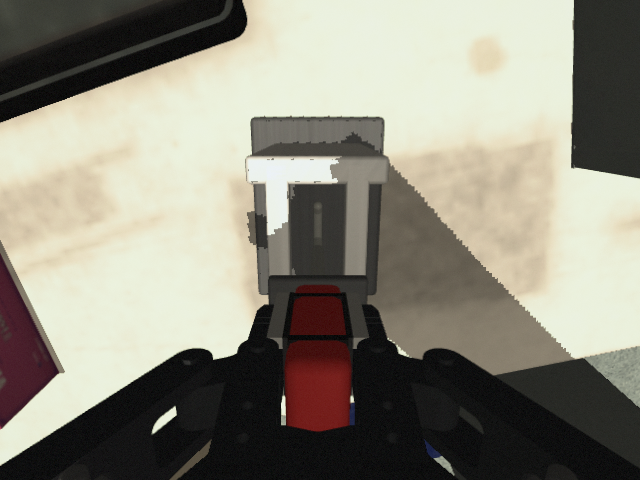

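carry_out:
  series:
    - [0.0,[0,0,-0.01],0]
    - [0.0,[0,0,-0.02],0]
    - [0.0,[0,0,-0.03],0]
    - [0.0,[0,0,-0.03],0]
    - [0.0,[0,0,-0.03],0]
    - [0.0,[0,0,-0.03],0]
    - [0.0,[0,0,-0.02],0]
    - [0.0,[0,0,0],0]

```text
time: 4.9
tool_pos: [0.4895, 0.2452, 0.3027]
ee_rot: [-3.14, -0.002, -0.225]
wrist_force: [0.4, 0.4, -1.7]
gripper_width: 0.0191
```

```bash
python3 - <<'E'
from h import *
np.set_printoptions(precision=4,suppress=True)
snap('wrist','w4');snap('scene','s4');snap('side','d4');s=read_state();print(s['gripper_width'],s['joint_positions'],s['tool_pos'])
crop('w4',220,180,200,200,4,'c7')
crop('s4',160,130,130,130,5,'c8')
crop('d4',100,180,130,130,5,'c9')
E
```

```text
0.019197190425833247 [-0.4509  0.1362 -0.108   1.5562  0.0147  1.4517 -2.3555] [0.4887 0.2446 0.3001]
```

View pics/w4.png

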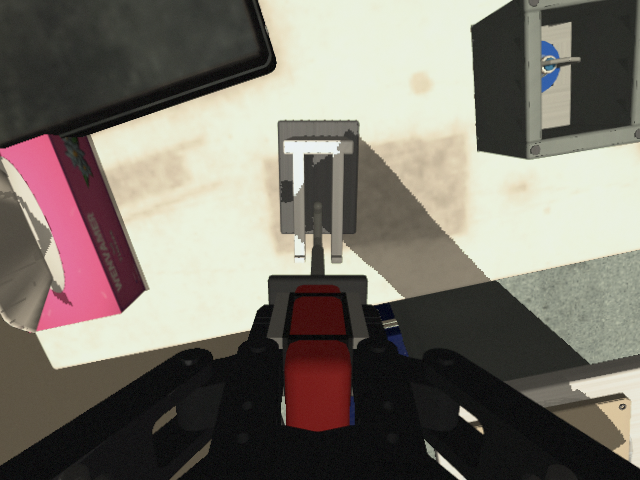

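View pics/c8.png

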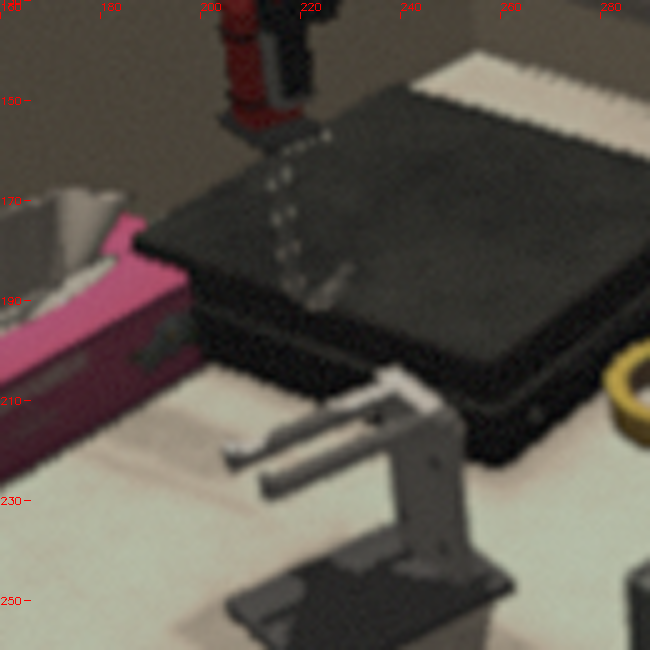

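View pics/c9.png

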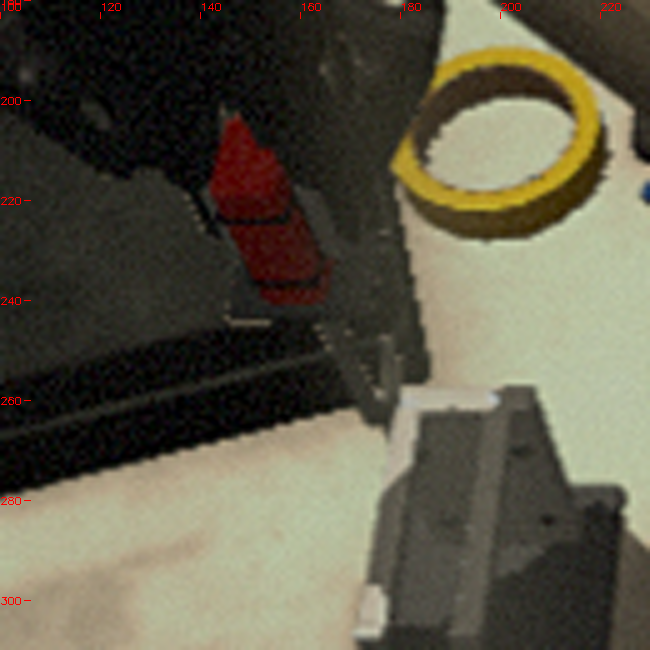

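```bash
python3 - <<'E'
from h import *
np.set_printoptions(precision=4,suppress=True)
w,d,s=load('w4'),load('d4'),load('s4'); T=read_state()['tool_pos']
yaw=-.225;ex=np.array([np.cos(yaw),np.sin(yaw),0]);ey=np.array([-ex[1],ex[0],0])
loc=lambda X:np.array([(X-T)@ex,(X-T)@ey,X[2]-T[2]])
X,r=tri([(d,177,248),(s,229.6,183),(w,317,205)]);print('tip',loc(X),r)
X,r=tri([(d,177,248),(s,229.6,183)]);print('tip',loc(X),r)
X,r=tri([(d,175,264),(s,222.4,190.6)]);print('low',loc(X),r)
for zz in (-.09,-.095,-.1): print('wrist tip at',zz,loc(atz(w,317,205,T[2]+zz)))
E
```

```text
tip [ 0.0268  0.001  -0.0986] [np.float64(0.0007027697904292353), np.float64(0.0003741923036125757), np.float64(0.0007698832012984366)]
tip [ 0.0264  0.0001 -0.0979] [np.float64(0.00021608242669439085), np.float64(0.00021608242669426928)]
low [ 0.0052  0.0039 -0.1136] [np.float64(0.0014610699618492198), np.float64(0.0014610699618491107)]
wrist tip at -0.09 [ 0.0283  0.0017 -0.09  ]
wrist tip at -0.095 [ 0.0273  0.0017 -0.095 ]
wrist tip at -0.1 [ 0.0262  0.0017 -0.1   ]
```

View pics/c7.png

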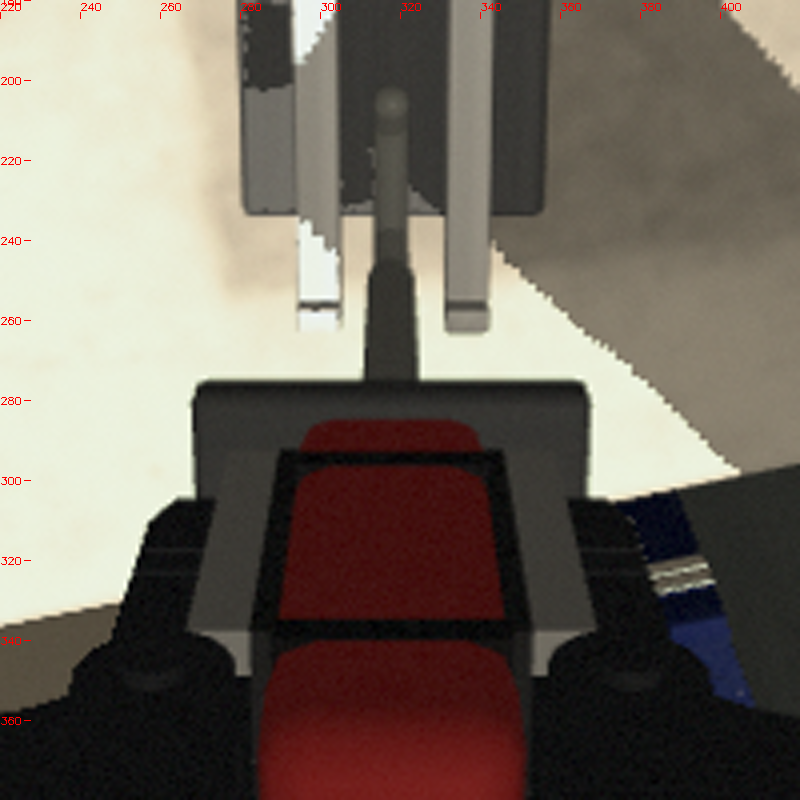

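carry_out:
  series:
    - [0.0,[0,0,0],-5]
    - [0.0,[0,0,0],-4.7]
    - [0.0,[0.002,0.02,0],0]
    - [0.0,[0.0035,0.036,0],0]
    - [0.0,[0.0042,0.04,0],0]
    - [0.0,[0.0042,0.04,0],0]
    - [0.0,[0.0042,0.04,0],0]
    - [0.0,[0.0042,0.04,0],0]
    - [0.0,[0.0042,0.04,0],0]
    - [0.0,[0.0042,0.036,0],0]
    - [0.0,[0.003,0.026,0],0]
    - [0.0,[0.001,0.0126,0],0]
    - [0.0,[0,0,0],0]
    - [0.0,[0,0,0],0]

```text
time: 6.8
tool_pos: [0.5053, -0.086, 0.3012]
ee_rot: [-3.141, 0.0, -0.055]
wrist_force: [0.0, 0.6, -1.1]
gripper_width: 0.019
```

```bash
python3 - <<'E'
from h import *
np.set_printoptions(precision=4,suppress=True)
snap('wrist','w5');snap('scene','s5');snap('side','d5');s=read_state();print(s['gripper_width'],s['joint_positions'],s['tool_pos'],s['ee_rot'])
E
```

```text
0.0191865497496606 [-0.0886  0.0476  0.1755  1.6509 -0.0086  1.4438 -1.5374] [ 0.5054 -0.0861  0.3013] [-3.1414 -0.0001 -0.0543]
```

View pics/w5.png

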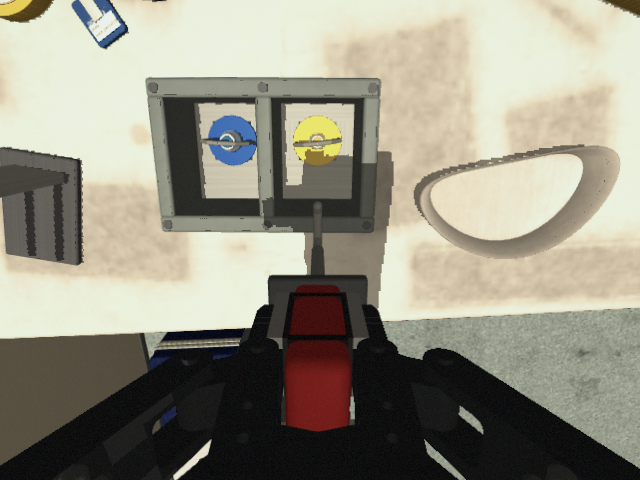

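View pics/s5.png

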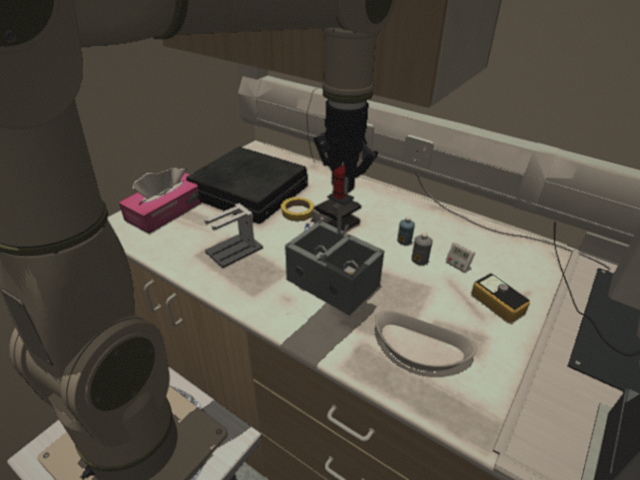

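View pics/d5.png

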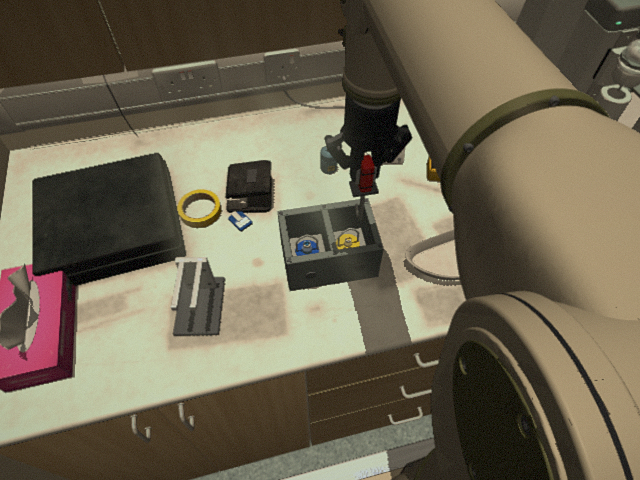

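Superb view. The wrist image shows the yellow carrier around (317,140), the hook tip at (317,208), and the dish spanning (413–620, 145–260).

```bash
python3 - <<'E'
from h import *
crop('w5',260,90,130,130,6,'c10')
crop('w5',405,135,225,135,3,'c11')
crop('d5',275,190,120,110,6,'c12')
E
```

```text
(no output)
```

View pics/c10.png

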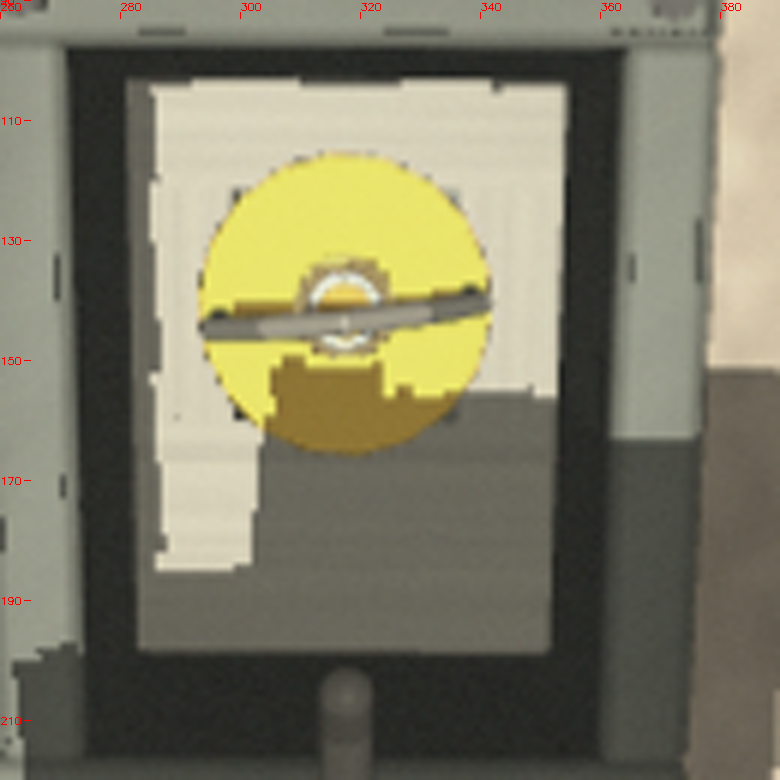

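View pics/c11.png

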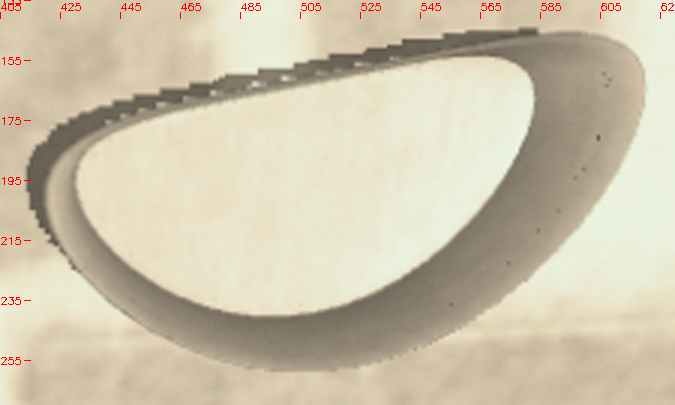

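View pics/c12.png

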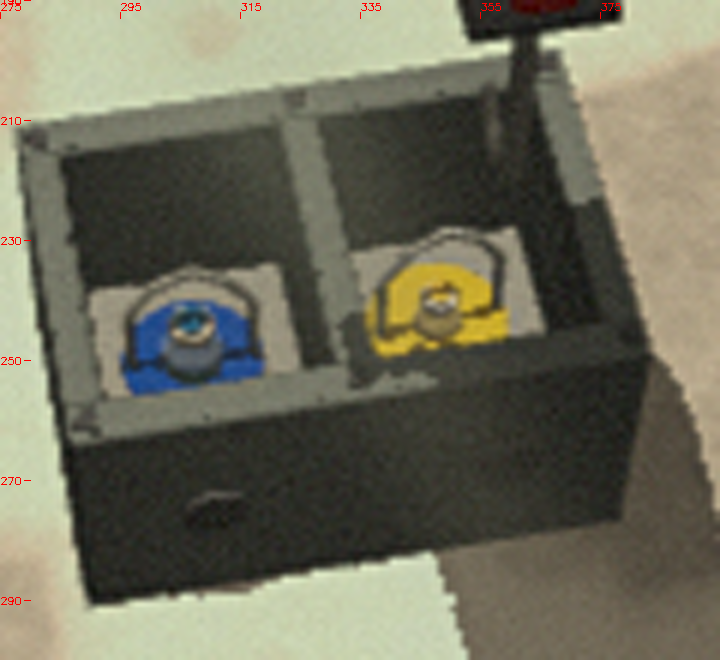

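```bash
python3 - <<'E'
from h import *
np.set_printoptions(precision=4,suppress=True)
w,d=load('w5'),load('d5'); T=read_state()['tool_pos']; print(T)
C=lambda x,y:(260+x/6,90+y/6)
e1=atz(w,*C(205,327),.07);e2=atz(w,*C(490,302),.07);print('bail ends',e1,e2,'yaw',np.arctan2(-(e1-e2)[0],(e1-e2)[1]))
for z in (.08,.083,.086): print('peak wrist',atz(w,*C(347,319),z))
print('peak side z.083',atz(d,350.8,228.3,.083)); print(tri([(w,*C(347,319)),(d,350.8,228.3)]))
print('flange c',atz(w,*C(345,303),.025))
print('well inner near edge', atz(w,*C(85,757),.11),atz(w,*C(600,757),.11))
print('well inner far', atz(w,*C(68,48),.11),atz(w,*C(625,48),.11))
print('tip',[atz(w,*C(347,690),T[2]+z) for z in(-.092,-.095)])
# dish
K=lambda x,y:(405+x/3,135+y/3)
rim=[(52,185),(100,130),(300,75),(420,50),(540,32),(600,38),(640,75),(635,130),(560,250),(460,330),(380,362),(310,372),(220,352),(120,290),(60,230)]
P=np.array([atz(w,*K(*p),.036) for p in rim]);print('rim x',P[:,0].min(),P[:,0].max(),'y',P[:,1].min(),P[:,1].max())
fl=[(75,180),(110,130),(300,85),(460,57),(510,62),(533,95),(520,140),(440,240),(340,305),(270,316),(190,300),(110,240)]
Q=np.array([atz(w,*K(*p),.006) for p in fl]);print(Q[:,:2]); print(P[:,:2])
import cv2
print(cv2.minAreaRect(P[:,:2].astype('float32')*1000)); print(cv2.minAreaRect(Q[:,:2].astype('float32')*1000))
E
```

```text
[ 0.5054 -0.0861  0.3013]
bail ends [ 0.5634 -0.0666  0.07  ] [ 0.5648 -0.1116  0.07  ] yaw 0.030681147200514514
peak wrist [ 0.5639 -0.089   0.08  ]
peak wrist [ 0.564 -0.089  0.083]
peak wrist [ 0.5642 -0.0891  0.086 ]
peak side z.083 [ 0.5625 -0.0936  0.083 ]
(array([ 0.5632, -0.0913,  0.0831]), [np.float64(0.0024145674790818097), np.float64(0.0024145674790817494)])
flange c [ 0.564  -0.0888  0.025 ]
well inner near edge [ 0.5043 -0.0468  0.11  ] [ 0.5001 -0.1232  0.11  ]
well inner far [ 0.6034 -0.053   0.11  ] [ 0.5992 -0.1289  0.11  ]
tip [array([ 0.533 , -0.0872,  0.2093]), array([ 0.5323, -0.0872,  0.2063])]
rim x 0.4230074237078636 0.5451162170731952 y -0.4075712368199378 -0.19828329202697106
[[ 0.4954 -0.2151]
 [ 0.5139 -0.2279]
 [ 0.5272 -0.2992]
 [ 0.5346 -0.3591]
 [ 0.5319 -0.3784]
 [ 0.519  -0.3891]
 [ 0.502  -0.3865]
 [ 0.4639 -0.3601]
 [ 0.4392 -0.323 ]
 [ 0.4361 -0.2952]
 [ 0.4446 -0.2625]
 [ 0.4709 -0.2296]]
[[ 0.4999 -0.1983]
 [ 0.5187 -0.2148]
 [ 0.5344 -0.2845]
 [ 0.541  -0.326 ]
 [ 0.5451 -0.3678]
 [ 0.5421 -0.3895]
 [ 0.5285 -0.406 ]
 [ 0.509  -0.4076]
 [ 0.4659 -0.387 ]
 [ 0.4367 -0.3535]
 [ 0.4256 -0.3245]
 [ 0.423  -0.2981]
 [ 0.4329 -0.2633]
 [ 0.4593 -0.2244]
 [ 0.4832 -0.2016]]
((480.4561767578125, -307.48419189453125), (113.7508773803711, 209.68299865722656), 8.958052635192871)
((482.48089599609375, -305.17205810546875), (90.22061157226562, 175.51675415039062), 7.088103294372559)
```

carry_out:
  series:
    - [0.0,[0,0,0],-5]
    - [0.0,[0.0155,0.0055,0],0]
    - [0.0,[0,0,0.02],0]
    - [0.0,[0,0,0.03],0]
    - [0.0,[0,0,0.03],0]
    - [0.0,[0,0,0.02],0]
    - [0.0,[0,0,0.01],0]
    - [0.0,[0,0,0],0]

```text
time: 7.95
tool_pos: [0.5209, -0.0918, 0.1911]
ee_rot: [-3.142, 0.001, 0.032]
wrist_force: [0.8, -0.5, -0.8]
gripper_width: 0.0194
```

```bash
python3 - <<'E'
from h import *
np.set_printoptions(precision=4,suppress=True)
snap('wrist','w6');snap('scene','s6');snap('side','d6');s=read_state();print(s['gripper_width'],s['tool_pos'],s['ee_rot'])
crop('w6',220,30,200,190,4,'c13')
crop('s6',280,160,120,140,5,'c14')
crop('d6',275,150,120,150,5,'c15')
E
```

```text
0.01902207227257365 [ 0.5215 -0.0921  0.1923] [ 3.1415 -0.0016  0.0315]
```

View pics/c13.png

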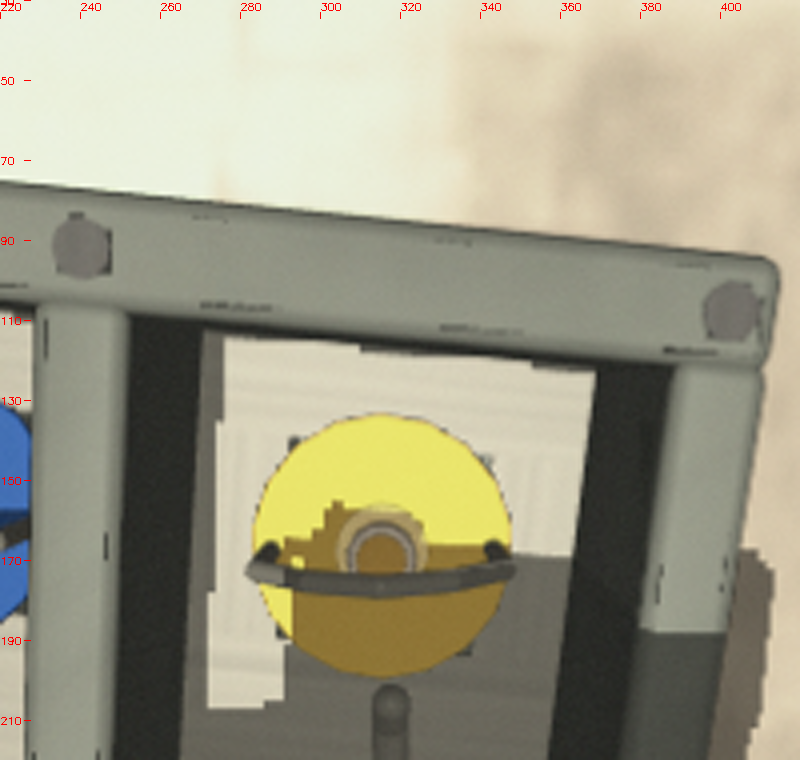

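View pics/c14.png

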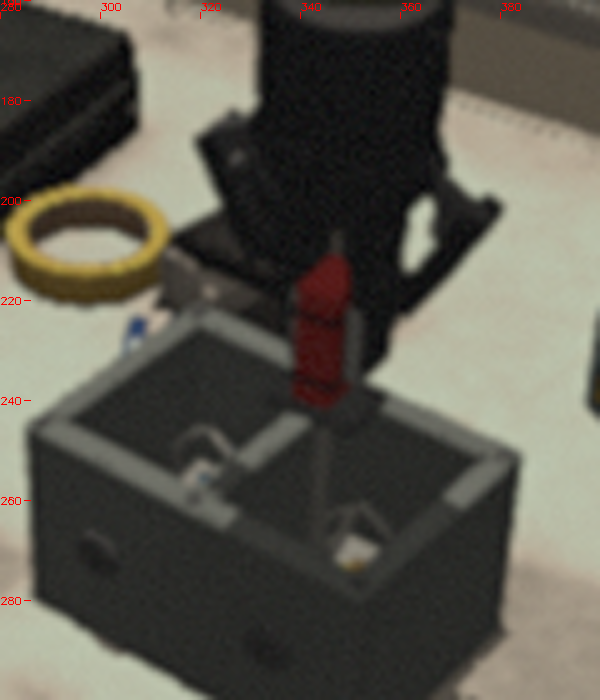

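View pics/c15.png

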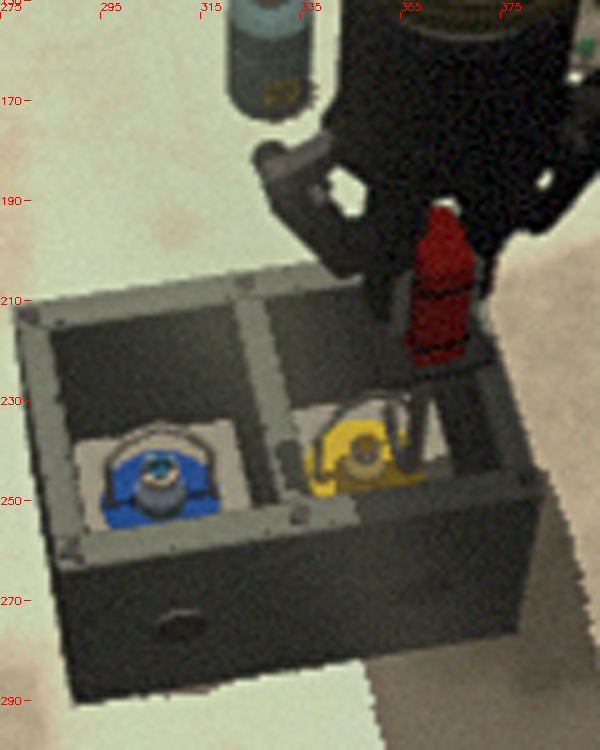

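```bash
python3 - <<'E'
from h import *
np.set_printoptions(precision=4,suppress=True)
w,d,w5=load('w6'),load('d6'),load('w5'); T=read_state()['tool_pos'];print(T)
print('tip',tri([(w,317.7,203.5),(d,352.6,230.5)]),'bail',tri([(w,315,175),(d,350.5,229.2)]),tri([(w,315,175),(w5,317.8,142.9)]))
print(atz(w,317.7,203.5,T[2]-.095),atz(w,315,175,.083))
crop('d6',330,215,50,50,12,'c16')
E
```

```text
[ 0.5215 -0.0921  0.1923]
tip (array([ 0.5484, -0.0917,  0.0951]), [np.float64(0.0009935891520230218), np.float64(0.0009935891520230268)]) bail (array([ 0.5637, -0.0909,  0.0792]), [np.float64(0.0025235781233665915), np.float64(0.002523578123366554)]) (array([ 0.5639, -0.0887,  0.075 ]), [np.float64(0.0002674799786821382), np.float64(0.0002674799786821294)])
[ 0.5491 -0.0907  0.0973] [ 0.5649 -0.0885  0.083 ]
```

View pics/c16.png

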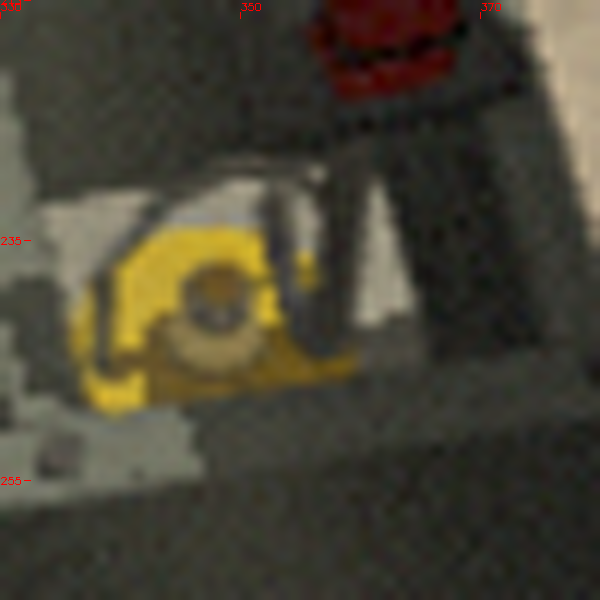

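carry_out:
  series:
    - [0.0,[0,-0.002,0.012],0]
    - [0.0,[0,0,0.0113],0]
    - [0.0,[0,0,0],0]
    - [0.0,[0.008,0,0],0]

```text
time: 8.6
tool_pos: [0.529, -0.09, 0.1682]
ee_rot: [-3.142, -0.0, 0.031]
wrist_force: [0.1, -0.7, -1.6]
gripper_width: 0.0192
```

```bash
python3 - <<'E'
from h import *
np.set_printoptions(precision=4,suppress=True)
snap('wrist','w7');snap('side','d7');s=read_state();print(s['tool_pos'],s['ee_rot'])
crop('d7',330,215,60,50,10,'c17')
crop('w7',260,120,120,120,5,'c18')
E
```

```text
[ 0.53   -0.0898  0.1684] [ 3.1415 -0.0011  0.0317]
```

View pics/c17.png

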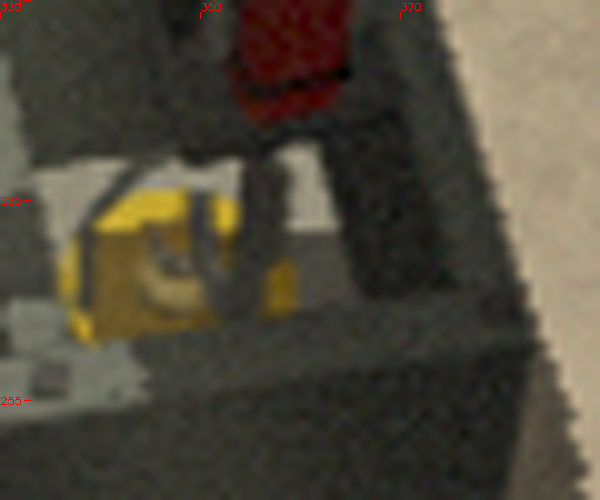

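View pics/c18.png

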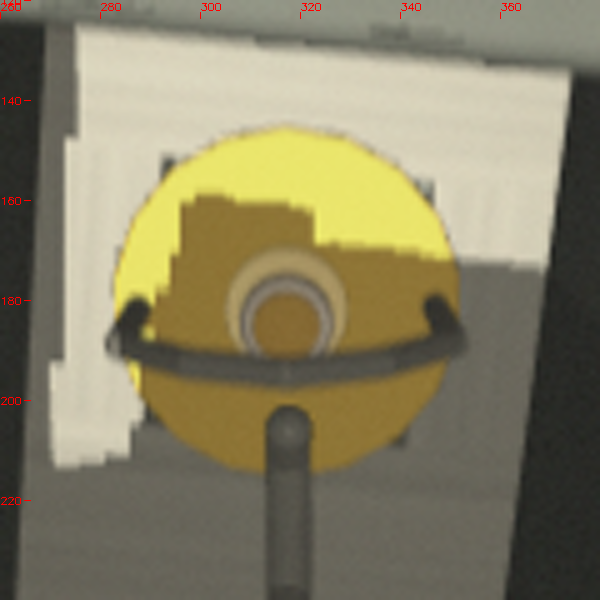

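carry_out:
  series:
    - [0.0,[0.005,0,0],0]
    - [0.0,[0.006,0,0],0]
    - [0.0,[0.006,0,0],0]
    - [0.0,[0.005,0,0],0]
    - [0.0,[0,0,0],0]

```text
time: 9.32
tool_pos: [0.5512, -0.0891, 0.1679]
ee_rot: [3.142, 0.0, 0.032]
wrist_force: [-1.3, 0.7, -1.9]
gripper_width: 0.0191
```

```bash
python3 - <<'E'
from h import *
np.set_printoptions(precision=4,suppress=True)
snap('wrist','w8');snap('side','d8');s=read_state();print(s['tool_pos'],s['ee_rot'])
crop('d8',320,195,70,70,8,'c19')
crop('w8',260,150,120,120,5,'c20')
E
```

```text
[ 0.5508 -0.0892  0.1679] [3.1416 0.0002 0.0314]
```

View pics/c19.png

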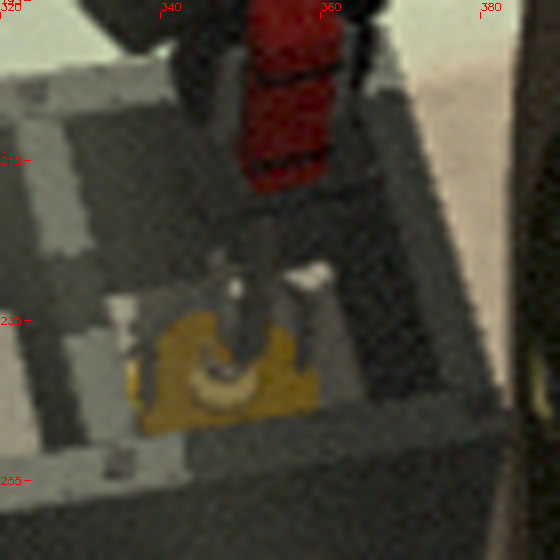

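View pics/c20.png

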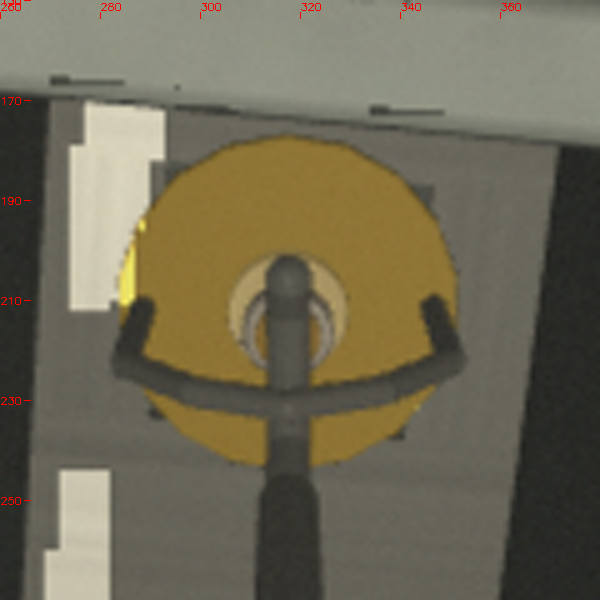

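carry_out:
  series:
    - [0.0,[0,0,-0.008],0]
    - [0.0,[0,0,-0.008],0]
    - [0.0,[0,0,-0.004],0]
    - [0.0,[0,0,-0.003],0]
    - [0.0,[0,0,-0.003],0]
    - [0.0,[0,0,-0.005],0]
    - [0.0,[0,0,-0.008],0]
    - [0.0,[0,0,-0.01],0]
    - [0.0,[0,0,0],0]

```text
time: 10.55
tool_pos: [0.5515, -0.0893, 0.2182]
ee_rot: [3.141, -0.002, 0.031]
wrist_force: [0.3, -0.6, -2.9]
gripper_width: 0.019
```

```bash
python3 - <<'E'
from h import *
np.set_printoptions(precision=4,suppress=True)
snap('wrist','w9');snap('side','d9');s=read_state();print(s['tool_pos'],s['ee_rot'],s['wrist_force'])
crop('d9',310,175,80,90,7,'c21')
crop('w9',240,130,160,160,4,'c22')
E
```

```text
[ 0.5509 -0.0892  0.2171] [-3.1415 -0.0002  0.0314] [-0.0553  0.1826 -3.122 ]
```

View pics/c21.png

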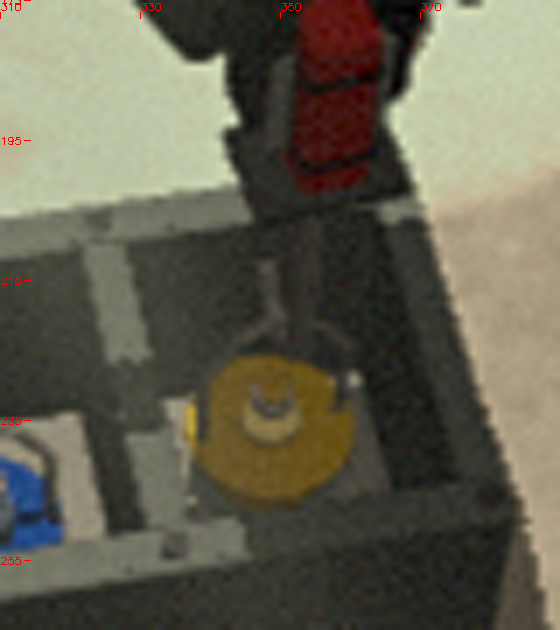

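View pics/c22.png

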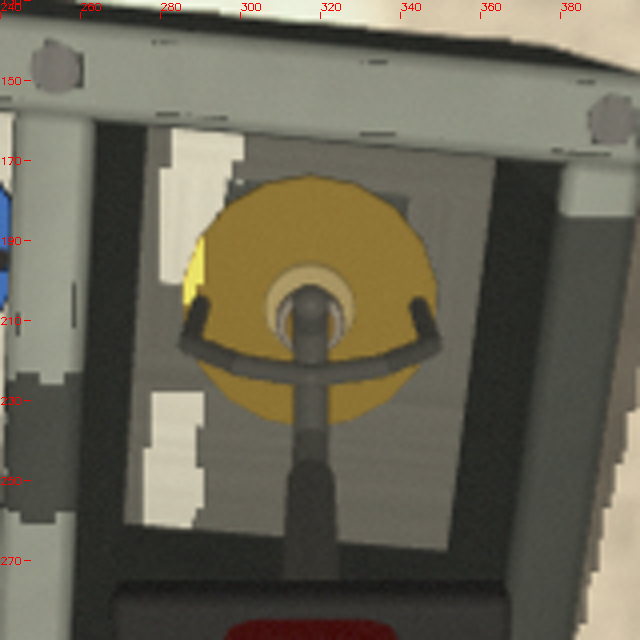

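carry_out:
  series:
    - [0.0,[0,0,-0.006],0]
    - [0.0,[0,0,-0.01],0]
    - [0.0,[0,0,-0.012],0]
    - [0.0,[0,0,-0.013],0]
    - [0.0,[0,0,-0.014],0]
    - [0.0,[0,0,-0.014],0]
    - [0.0,[0,0,-0.014],0]
    - [0.0,[0,0,-0.013],0]
    - [0.0,[0,0,-0.012],0]
    - [0.0,[0,0,-0.007],0]
    - [0.0,[0,0,-0.003],0]
    - [0.0,[0,0,0],0]
    - [0.0,[0,0,0],0]

```text
time: 12.28
tool_pos: [0.5507, -0.0892, 0.3346]
ee_rot: [-3.142, 0.001, 0.031]
wrist_force: [0.0, 0.4, -2.4]
gripper_width: 0.0192
```

```bash
python3 - <<'E'
from h import *
np.set_printoptions(precision=4,suppress=True)
snap('wrist','w10');snap('scene','s10');s=read_state();print(s['tool_pos'],s['ee_rot'],s['wrist_force'],s['joint_positions'])
E
```

```text
[ 0.5508 -0.0892  0.3347] [-3.1415  0.0006  0.0314] [-0.0587  0.1417 -3.7889] [-0.0853  0.145   0.1867  1.4793 -0.0268  1.5204 -1.4385]
```

View pics/w10.png

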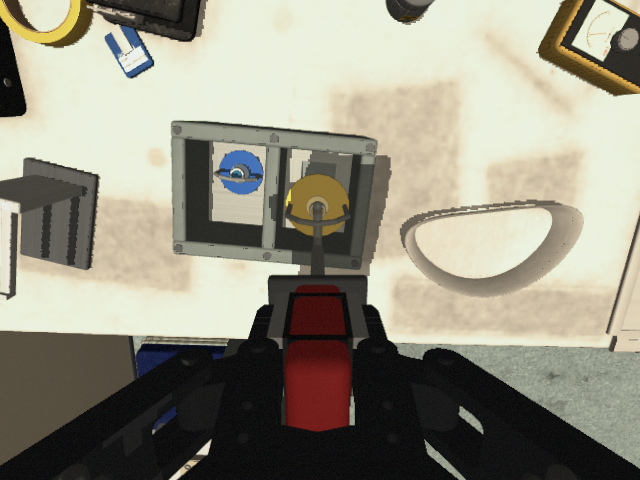

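View pics/s10.png

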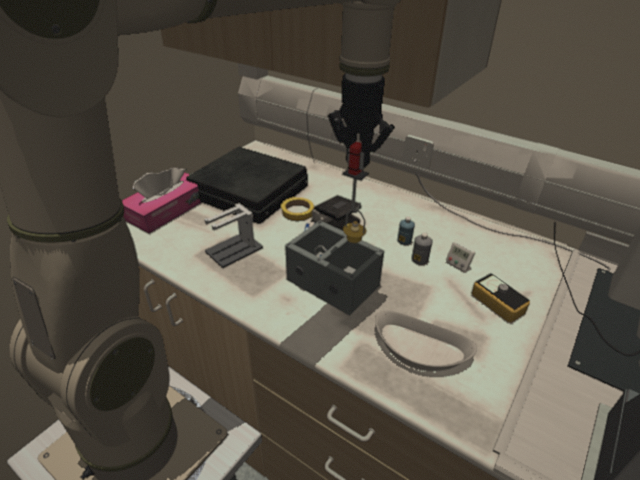

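carry_out:
  series:
    - [0.0,[-0.0024,0.006,0],0]
    - [0.0,[-0.0049,0.0119,0],0]
    - [0.0,[-0.0073,0.0178,0],0]
    - [0.0,[-0.0098,0.0238,0],0]
    - [0.0,[-0.0098,0.0238,0],0]
    - [0.0,[-0.0098,0.0238,0],0]
    - [0.0,[-0.0098,0.0238,0],0]
    - [0.0,[-0.0098,0.0238,0],0]
    - [0.0,[-0.0098,0.0238,0],0]
    - [0.0,[-0.0073,0.0178,0],0]
    - [0.0,[-0.0049,0.0119,0],0]
    - [0.0,[-0.0024,0.006,0],0]
    - [0.0,[0,0,0],0]
    - [0.0,[0,0,0],0]
    - [0.0,[0,0,0],0]
    - [0.0,[0,0,0],0]

```text
time: 14.38
tool_pos: [0.4699, -0.3057, 0.335]
ee_rot: [-3.142, -0.0, 0.032]
wrist_force: [-0.3, 0.1, -3.2]
gripper_width: 0.0192
```

```bash
python3 - <<'E'
from h import *
np.set_printoptions(precision=4,suppress=True)
snap('wrist','w11');snap('scene','s11');snap('side','d11');s=read_state();print(s['tool_pos'],s['ee_rot'],s['wrist_force'],s['joint_positions'])
crop('s11',360,180,130,200,4,'c23'); crop('w11',170,90,260,200,3,'c24')
E
```

```text
[ 0.4697 -0.306   0.3351] [-3.1416 -0.0001  0.0316] [-0.4234  0.1967 -2.3941] [ 0.1759  0.1508  0.3667  1.4806 -0.054   1.5201 -0.9976]
```

View pics/w11.png

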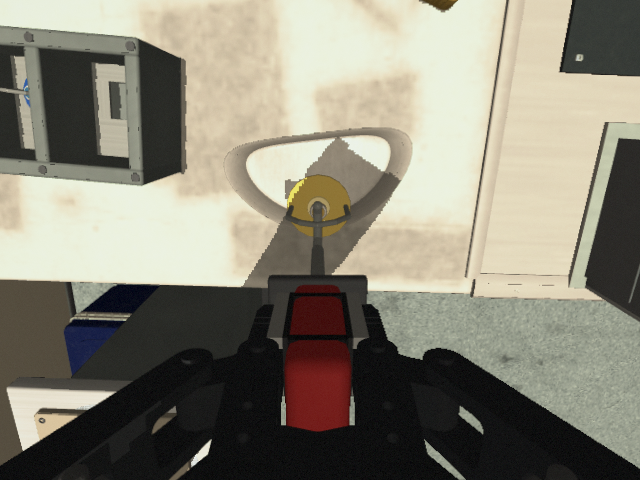

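View pics/c24.png

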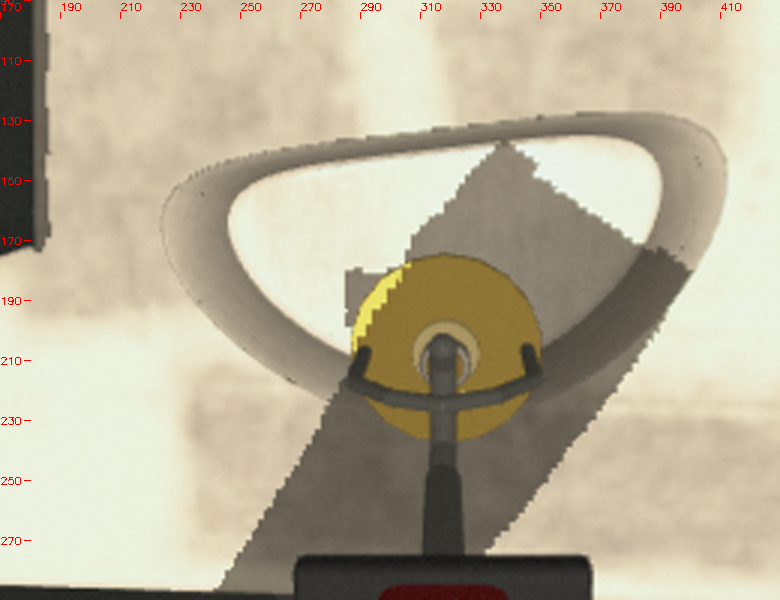

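View pics/c23.png

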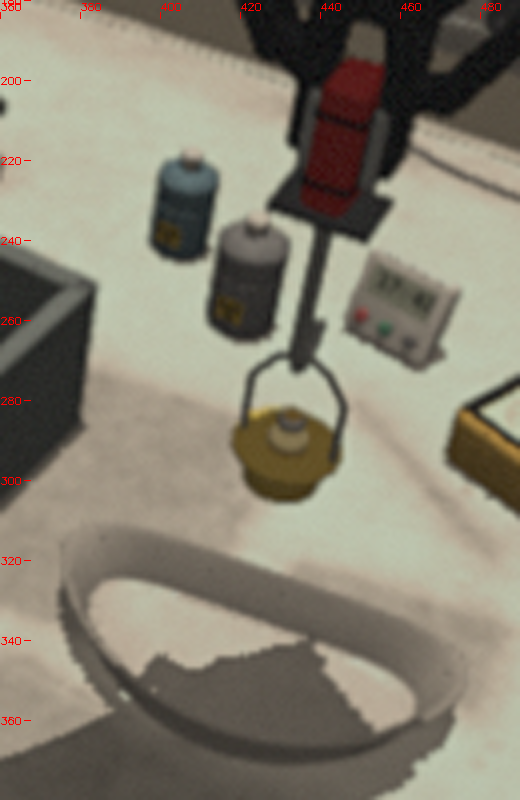

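View pics/d11.png

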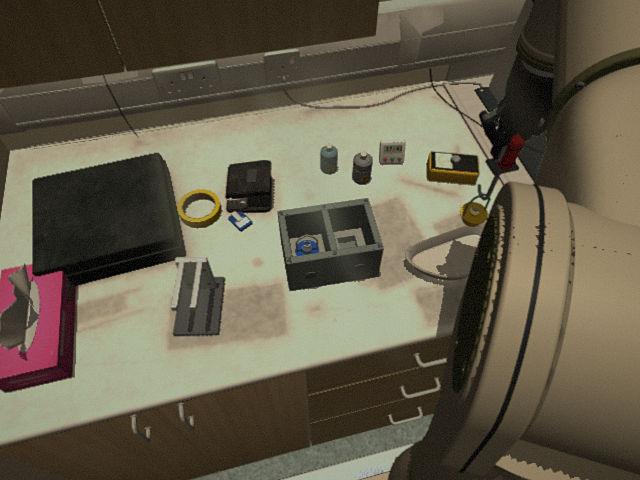

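```bash
python3 - <<'E'
from h import *
np.set_printoptions(precision=4,suppress=True)
w=load('w11');K=lambda x,y:(170+x/3,90+y/3)
T=np.array([0.4697,-0.306])
fl=[(228,220),(260,178),(400,152),(520,138),(600,135),(650,155),(662,185),(640,240),(545,345),(340,350),(280,300)]
Q=np.array([atz(w,*K(*p),.006) for p in fl]);print(Q[:,:2])
rm=[(163,220),(200,165),(400,133),(560,115),(650,112),(700,130),(727,170),(690,270),(545,400),(330,400),(220,320)]
P=np.array([atz(w,*K(*p),.036) for p in rm]);print(P[:,:2]);print(cv2.minAreaRect(P[:,:2].astype('float32')*1000))
c=T+.0125*np.array([1,.031]);print(c, 'dist to floor edge',[np.linalg.norm(q[:2]-c) for q in Q])
print('carrier c',atz(w,*K(447,350),.335-.1855+.022))
Q5=np.array([[0.4954,-0.2151],[0.5139,-0.2279],[0.5272,-0.2992],[0.5346,-0.3591],[0.5319,-0.3784],[0.519,-0.3891],[0.502,-0.3865],[0.4639,-0.3601],[0.4392,-0.323],[0.4361,-0.2952],[0.4446,-0.2625],[0.4709,-0.2296]],dtype='float32')
for cc in (c,c+[0,.005],c+[.004,0],c+[.004,-.004],c-[0,.005]): print(cc,cv2.pointPolygonTest(Q5*1000,tuple((cc*1000).tolist()),True))
E
```

```text
[[ 0.4969 -0.2179]
 [ 0.5139 -0.231 ]
 [ 0.5258 -0.2869]
 [ 0.5327 -0.3343]
 [ 0.5349 -0.3659]
 [ 0.5279 -0.3864]
 [ 0.5164 -0.3922]
 [ 0.4943 -0.3851]
 [ 0.4496 -0.349 ]
 [ 0.4447 -0.2635]
 [ 0.465  -0.2386]]
[[ 0.4993 -0.1986]
 [ 0.52   -0.2132]
 [ 0.5339 -0.2877]
 [ 0.5423 -0.3466]
 [ 0.5445 -0.3798]
 [ 0.5387 -0.3989]
 [ 0.5246 -0.4104]
 [ 0.4868 -0.4   ]
 [ 0.4336 -0.3474]
 [ 0.4309 -0.2622]
 [ 0.4616 -0.2194]]
((482.51287841796875, -308.6802978515625), (107.66909790039062, 213.2096710205078), 8.074256896972656)
[ 0.4822 -0.3056] dist to floor edge [np.float64(0.08897388708256738), np.float64(0.0810444207036436), np.float64(0.04744446982963052), np.float64(0.058083968619215276), np.float64(0.08010763831698921), np.float64(0.09282008429194209), np.float64(0.09309438299568183), np.float64(0.08044265506900718), np.float64(0.0542927952254104), np.float64(0.05633671621037403), np.float64(0.06914737274001992)]
carrier c [ 0.4814 -0.3063  0.1715]
[ 0.4822 -0.3056] 44.66207615807979
[ 0.4822 -0.3006] 44.4959607032823
[ 0.4862 -0.3056] 41.476882489183865
[ 0.4862 -0.3096] 41.96731278484059
[ 0.4822 -0.3106] 42.65794429420861
```

carry_out:
  series:
    - [0.0,[0,0,0.006],0]
    - [0.0,[0,0,0.012],0]
    - [0.0,[0,0,0.016],0]
    - [0.0,[0,0,0.018],0]
    - [0.0,[0,0,0.018],0]
    - [0.0,[0,0,0.018],0]
    - [0.0,[0,0,0.016],0]
    - [0.0,[0,0,0.012],0]
    - [0.0,[0,0,0.007],0]
    - [0.0,[0,0,0.004],0]
    - [0.0,[0,0,0.002],0]
    - [0.0,[0,0,0],0]
    - [0.0,[0,0,0],0]

```text
time: 16.15
tool_pos: [0.4698, -0.3061, 0.2064]
ee_rot: [3.141, -0.001, 0.031]
wrist_force: [-0.4, -0.0, -3.0]
gripper_width: 0.0193
```

```bash
python3 - <<'E'
from h import *
np.set_printoptions(precision=4,suppress=True)
snap('wrist','w12');snap('scene','s12');s=read_state();print(s['tool_pos'],s['ee_rot'],s['wrist_force'])
crop('s12',370,230,110,150,5,'c25'); crop('w12',190,50,260,240,3,'c26')
E
```

```text
[ 0.4698 -0.3061  0.2063] [ 3.1414 -0.0005  0.0314] [-0.1948  0.2677 -3.3936]
```

View pics/c25.png

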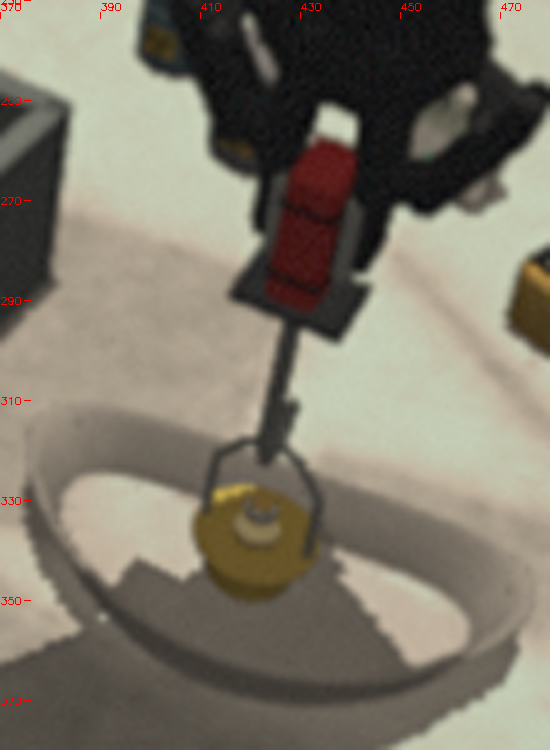

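View pics/c26.png

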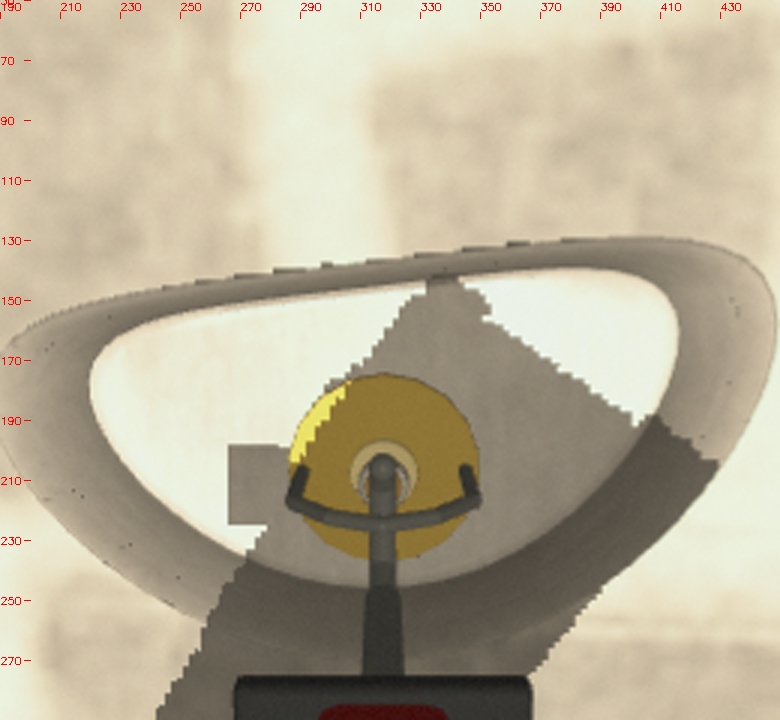

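carry_out:
  series:
    - [0.0,[0,0,0.0025],0]
    - [0.0,[0,0,0.0025],0]
    - [0.0,[0,0,0.002],0]
    - [0.0,[0,0,0.001],0]
    - [0.0,[0,0,0.001],0]
    - [0.0,[0,0,0.001],0]
    - [0.0,[0,0,0.001],0]
    - [0.0,[0,0,0.001],0]
    - [0.0,[0,0,0.001],0]
    - [0.0,[0,0,0.001],0]
    - [0.0,[0,0,0.001],0]
    - [0.0,[0,0,0.001],0]
    - [0.0,[0,0,0.001],0]
    - [0.0,[0,0,0.001],0]
    - [0.0,[0,0,0.001],0]
    - [0.0,[0,0,0.001],0]
    - [0.0,[0,0,0.001],0]
    - [0.0,[0,0,0],0]
    - [0.0,[0,0,0],0]

```text
time: 18.62
tool_pos: [0.4697, -0.306, 0.1851]
ee_rot: [-3.142, -0.0, 0.031]
wrist_force: [-0.1, -0.1, -2.1]
gripper_width: 0.0192
```

```bash
python3 - <<'E'
from h import *
np.set_printoptions(precision=4,suppress=True)
snap('wrist','w13');snap('scene','s13');s=read_state();print(s['tool_pos'],s['ee_rot'],s['wrist_force'])
crop('s13',370,230,110,150,5,'c27'); crop('w13',190,50,260,240,3,'c28')
E
```

```text
[ 0.4697 -0.306   0.185 ] [-3.1416 -0.0001  0.0314] [ 0.8821  0.0253 -1.7907]
```

View pics/c27.png

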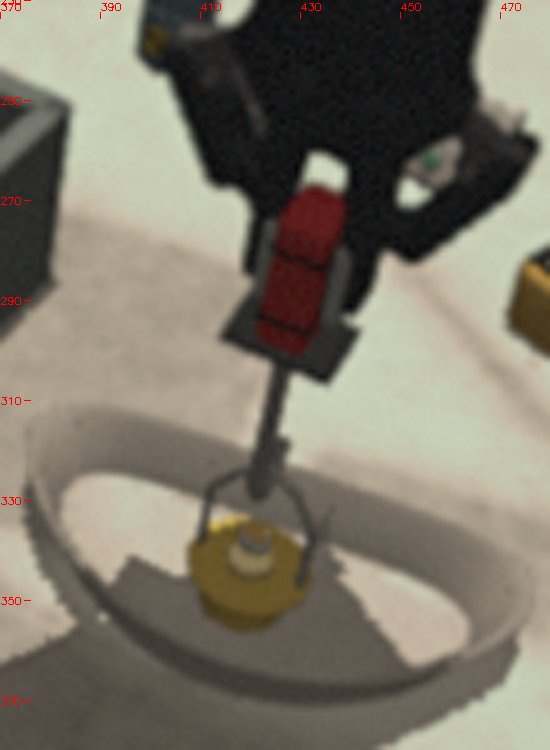

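View pics/c28.png

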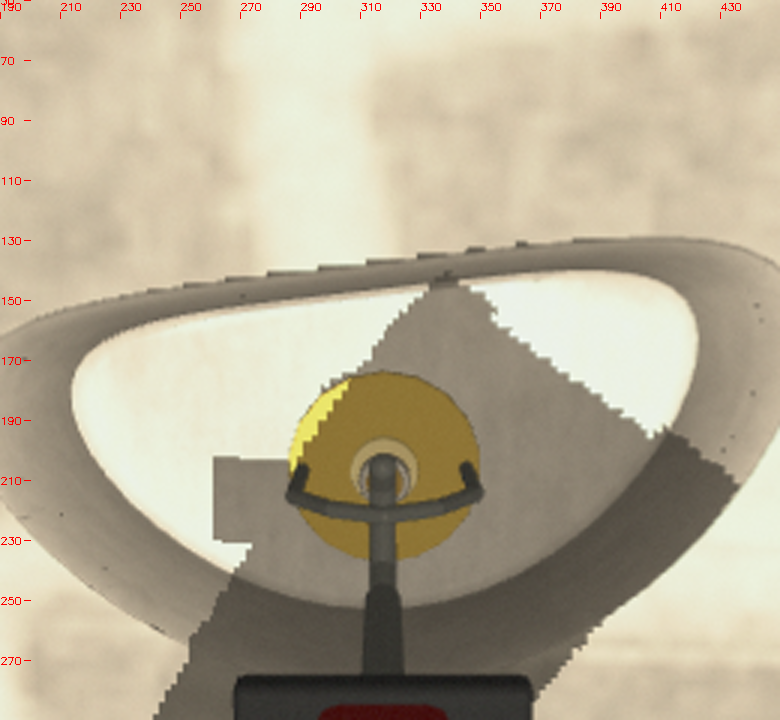

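carry_out:
  series:
    - [0.0,[0,0,0.001],0]
    - [0.0,[0,0,0.001],0]
    - [0.0,[0,0,0.001],0]
    - [0.0,[0,0,0.001],0]
    - [0.0,[0,0,0.001],0]
    - [0.0,[0,0,0.001],0]
    - [0.0,[0,0,0.001],0]
    - [0.0,[0,0,0],0]

```text
time: 19.73
tool_pos: [0.4696, -0.306, 0.1779]
ee_rot: [-3.142, 0.0, 0.031]
wrist_force: [0.0, -0.0, -1.5]
gripper_width: 0.0194
```

```bash
python3 - <<'E'
from h import *
np.set_printoptions(precision=4,suppress=True)
snap('wrist','w14');snap('scene','s14');s=read_state();print(s['tool_pos'],s['ee_rot'],s['wrist_force'])
crop('s14',395,300,60,60,10,'c29'); crop('w14',260,150,120,110,6,'c30')
E
```

```text
[ 0.4697 -0.3061  0.1781] [ 3.1416 -0.0002  0.0314] [-0.0502 -0.0975 -1.5857]
```

View pics/c29.png

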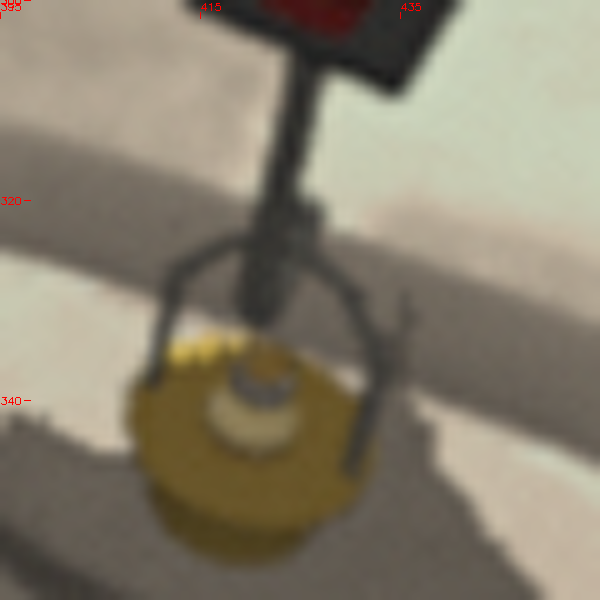

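View pics/c30.png

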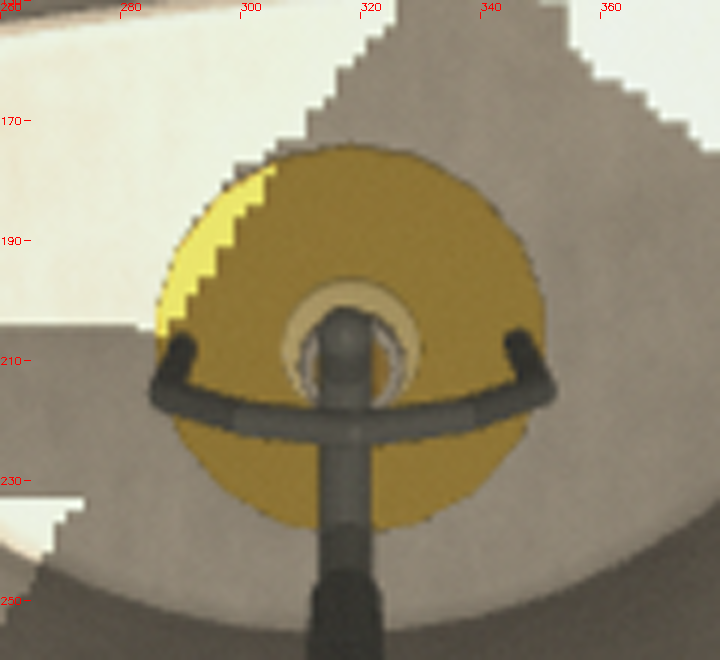

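carry_out:
  series:
    - [0.0,[0,0,0.003],0]
    - [0.0,[0,0,0.003],0]
    - [0.0,[0,0,0.003],0]
    - [0.0,[0,0,0.002],0]
    - [0.0,[0,0,0],0]

```text
time: 20.45
tool_pos: [0.4696, -0.306, 0.1668]
ee_rot: [-3.141, 0.0, 0.031]
wrist_force: [-0.5, -0.0, -1.0]
gripper_width: 0.0189
```

```bash
python3 - <<'E'
from h import *
np.set_printoptions(precision=4,suppress=True)
snap('wrist','w15');snap('scene','s15');s=read_state();print(s['tool_pos'],s['ee_rot'],s['wrist_force'])
crop('s15',395,300,60,60,10,'c31'); crop('w15',260,150,120,110,6,'c32')
E
```

```text
[ 0.4697 -0.3061  0.1671] [ 3.1415 -0.0002  0.0314] [ 0.2339 -0.351  -1.1839]
```

View pics/c31.png

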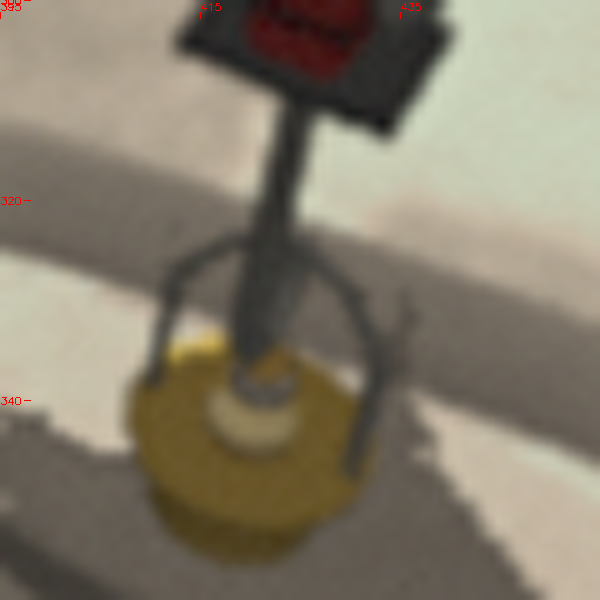

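View pics/c32.png

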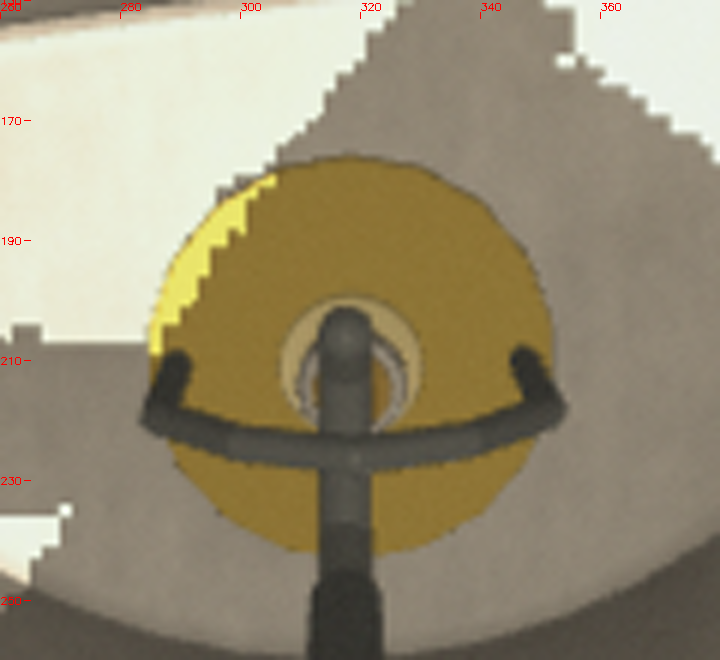

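carry_out:
  series:
    - [0.0,[0,0,0.0015],0]
    - [0.0,[-0.003,0,0],0]
    - [0.0,[-0.005,0,0],0]
    - [0.0,[-0.003,0,0],0]
    - [0.0,[0,0,0],0]

```text
time: 21.18
tool_pos: [0.4584, -0.3065, 0.1656]
ee_rot: [-3.142, -0.0, 0.031]
wrist_force: [0.2, -0.8, -1.3]
gripper_width: 0.0191
```

```bash
python3 - <<'E'
from h import *
np.set_printoptions(precision=4,suppress=True)
snap('wrist','w16');snap('scene','s16');s=read_state();print(s['tool_pos'],s['ee_rot'],s['wrist_force'])
crop('s16',395,300,60,60,10,'c33'); crop('w16',260,130,120,110,6,'c34')
E
```

```text
[ 0.4587 -0.3064  0.1656] [-3.1416 -0.0002  0.0315] [-0.3937 -0.2012 -1.9074]
```

View pics/c33.png

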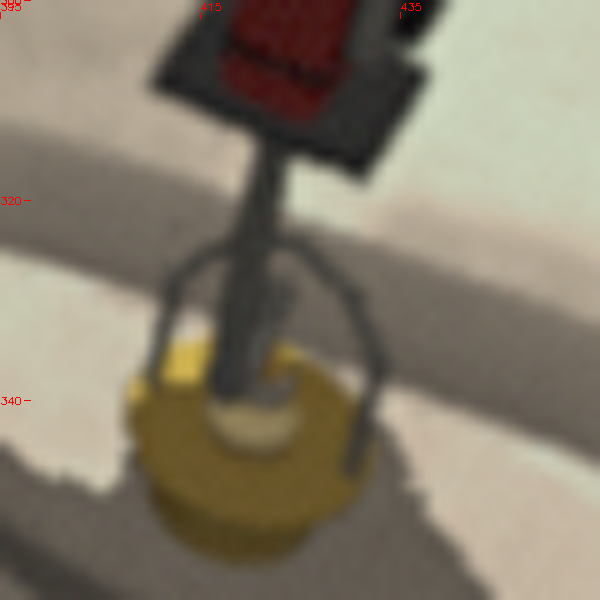

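View pics/c34.png

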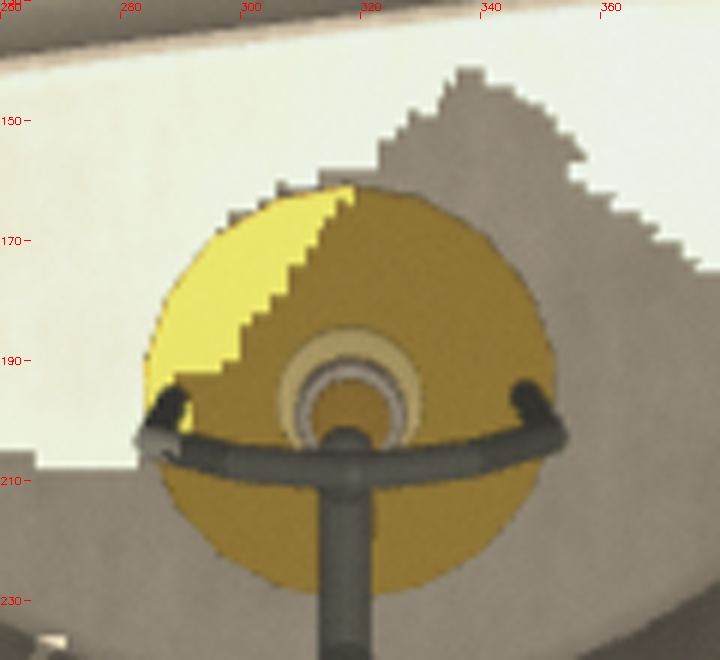

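carry_out:
  series:
    - [0.0,[-0.003,0,0],0]
    - [0.0,[-0.004,0,0],0]
    - [0.0,[-0.005,0,0],0]
    - [0.0,[-0.006,0,0],0]
    - [0.0,[-0.006,0,0],0]
    - [0.0,[-0.006,0,0],0]
    - [0.0,[0,0,0],0]

```text
time: 22.15
tool_pos: [0.4283, -0.3075, 0.1656]
ee_rot: [3.142, -0.0, 0.031]
wrist_force: [-0.5, -0.4, -0.5]
gripper_width: 0.0193
```

```bash
python3 - <<'E'
from h import *
np.set_printoptions(precision=4,suppress=True)
snap('wrist','w17');snap('scene','s17');s=read_state();print(s['tool_pos'],s['ee_rot'],s['wrist_force'])
crop('s17',375,280,100,90,7,'c35'); crop('w17',230,70,180,190,4,'c36')
E
```

```text
[ 0.4288 -0.3073  0.1656] [-3.1416 -0.0003  0.0315] [-0.3437  0.6175 -1.9025]
```

View pics/c35.png

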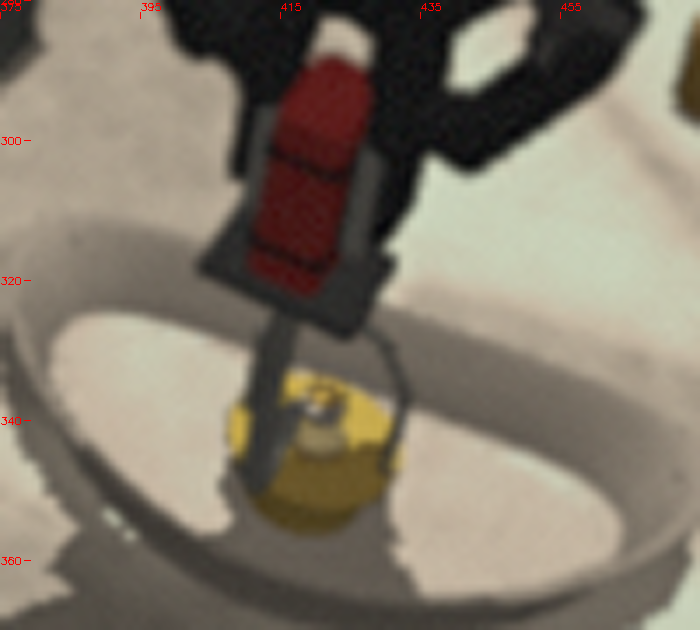

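View pics/c36.png

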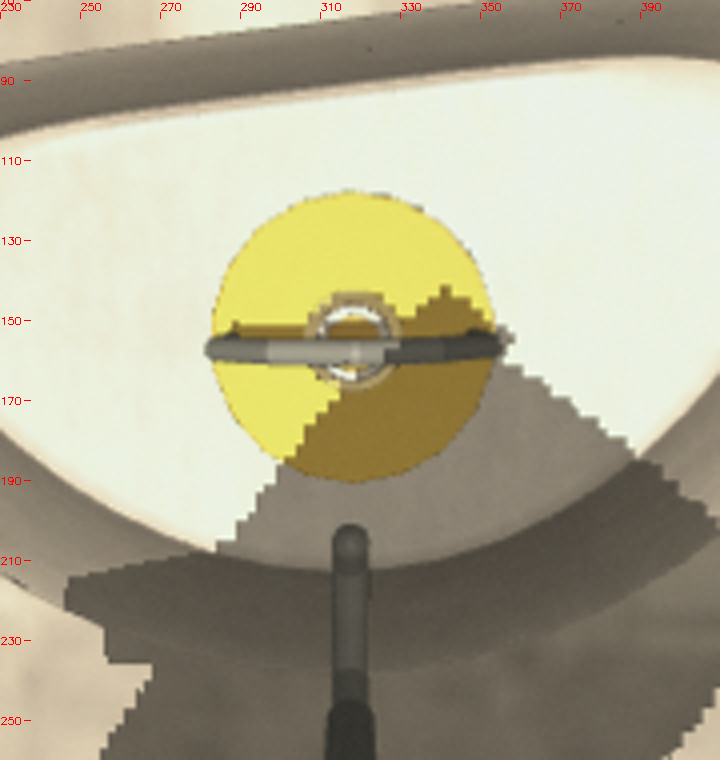

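carry_out:
  series:
    - [0.0,[0,0,-0.01],0]
    - [0.0,[0,0,-0.025],0]
    - [0.0,[0,0,-0.035],0]
    - [0.0,[0,0,-0.035],0]
    - [0.0,[0,0,-0.025],0]
    - [0.0,[0,0,-0.015],0]
    - [0.0,[0.0066,-0.02,0],0]
    - [0.0,[0.008,-0.04,0],0]
    - [0.0,[0.009,-0.05,0],0]
    - [0.0,[0.009,-0.05,0],0]
    - [0.0,[0.009,-0.05,0],0]
    - [0.0,[0.009,-0.05,0],0]
    - [0.0,[0.009,-0.05,0],0]
    - [0.0,[0.009,-0.05,0],0]
    - [0.0,[0.009,-0.05,0],0]
    - [0.0,[0,-0.04,0],0]
    - [0.0,[0,-0.03,0],0]
    - [0.0,[0,-0.02,0],0]
    - [0.0,[0,0,0],7.7]
    - [0.0,[0,0,0],7]

```text
time: 24.75
tool_pos: [0.4903, 0.1952, 0.3102]
ee_rot: [3.141, 0.001, -0.229]
wrist_force: [-0.5, -0.9, -0.2]
gripper_width: 0.0188
```

```bash
python3 - <<'E'
from h import *
np.set_printoptions(precision=4,suppress=True)
s=read_state();print(s['time'],s['tool_pos'],s['ee_rot'],s['wrist_force'],s['joint_positions'])
E
```

```text
24.75 [0.4903 0.1952 0.3102] [ 3.141   0.0007 -0.2286] [-0.5448 -0.9402 -0.2441] [-0.3454  0.0926 -0.1291  1.5839  0.012   1.4668 -2.2746]
```

carry_out:
  series:
    - [0.0,[-0.005,-0.02,0],0]
    - [0.0,[-0.005,-0.02,0],0]
    - [0.0,[-0.0021,-0.0083,0],0]
    - [0.0,[0,0,0],0]
    - [0.0,[0,0,0],0]

```text
time: 25.38
tool_pos: [0.4898, 0.2439, 0.3105]
ee_rot: [3.141, -0.0, -0.226]
wrist_force: [0.3, -0.2, -2.4]
gripper_width: 0.0194
```

```bash
python3 - <<'E'
from h import *
np.set_printoptions(precision=4,suppress=True)
snap('wrist','w18');snap('scene','s18');s=read_state();print(s['time'],s['tool_pos'],s['ee_rot'],s['joint_positions'])
crop('w18',240,100,160,200,4,'c37'); crop('s18',360,270,120,110,6,'c38')
E
```

```text
25.475 [0.4898 0.2439 0.3106] [ 3.1414 -0.0003 -0.2262] [-0.3987  0.1366 -0.1641  1.5349  0.0227  1.4718 -2.3606]
```

View pics/c37.png

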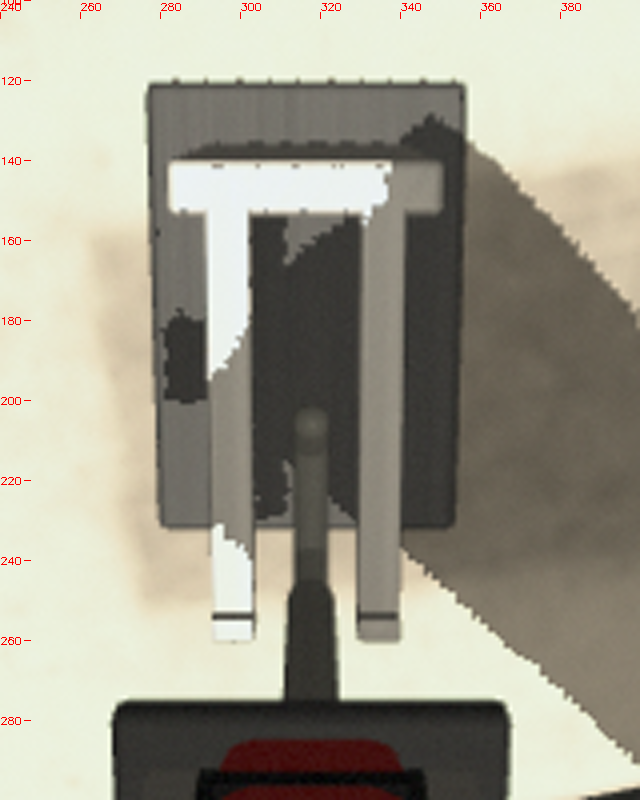

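View pics/c38.png

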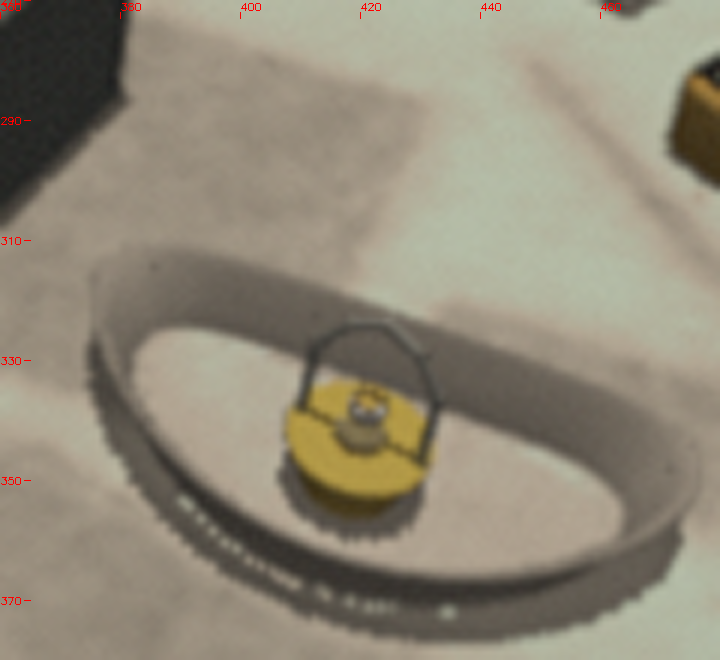

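carry_out:
  series:
    - [0.0,[-0.0007,-0.001,0],0]
    - [0.0,[0,0,0.01],0]
    - [0.0,[0,0,0.02],0]
    - [0.0,[0,0,0.025],0]
    - [0.0,[0,0,0.025],0]
    - [0.0,[0,0,0.025],0]
    - [0.0,[0,0,0.025],0]
    - [0.0,[0,0,0.02],0]
    - [0.0,[0,0,0.01],0]
    - [0.0,[0,0,0],0]
    - [0.0,[0,0,0],0]

```text
time: 26.85
tool_pos: [0.4895, 0.246, 0.1513]
ee_rot: [-3.141, -0.001, -0.225]
wrist_force: [0.1, 0.4, -1.4]
gripper_width: 0.0191
```

```bash
python3 - <<'E'
from h import *
np.set_printoptions(precision=4,suppress=True)
snap('wrist','w19');s=read_state();print(s['time'],s['tool_pos'],s['ee_rot'],s['wrist_force'])
crop('w19',220,90,200,250,3,'c39')
E
```

```text
26.9 [0.4895 0.246  0.1514] [-3.1406 -0.0012 -0.2252] [ 0.5368 -0.4306 -1.3033]
```

View pics/c39.png

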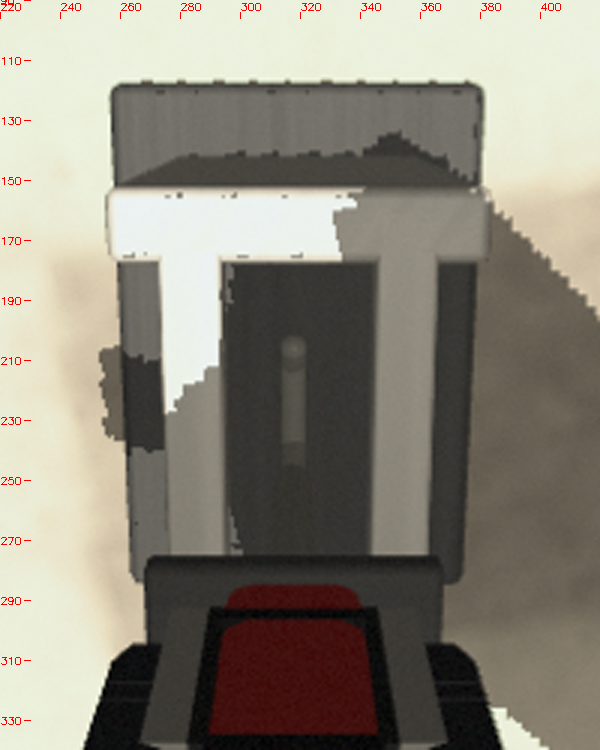

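carry_out:
  series:
    - [0.0,[0,0.001,0.006],0]
    - [0.0,[0,0,0.006],0]
    - [0.0,[0,0,0.003],0]
    - [0.0,[0,0,0.0015],0]
    - [0.0,[0,0,0.0015],0]
    - [0.0,[0,0,0.001],0]
    - [0.0,[0,0,0],0]
    - [0.0,[0,0,0],0]

```text
time: 27.9
tool_pos: [0.489, 0.2448, 0.1317]
ee_rot: [-3.141, -0.0, -0.225]
wrist_force: [-0.5, -0.2, 0.5]
gripper_width: 0.0192
```

```bash
python3 - <<'E'
from h import *
np.set_printoptions(precision=4,suppress=True)
snap('wrist','w20');s=read_state();print(s['time'],s['tool_pos'],s['ee_rot'],s['wrist_force'])
s=snap('scene','s20');crop('s20',185,170,80,80,8,'c41')
crop('w20',220,90,200,250,3,'c40');crop('w3',220,90,200,250,3,'c40b')
a=cv2.imread('pics/c40.png');b=cv2.imread('pics/c40b.png');cv2.imwrite('pics/c40.png',cv2.resize(np.hstack([a,b]),None,fx=.65,fy=.65))
E
```

```text
27.95 [0.489  0.2448 0.1317] [-3.1414 -0.0003 -0.2252] [-1.3223  0.6833  1.4227]
```

View pics/c40.png

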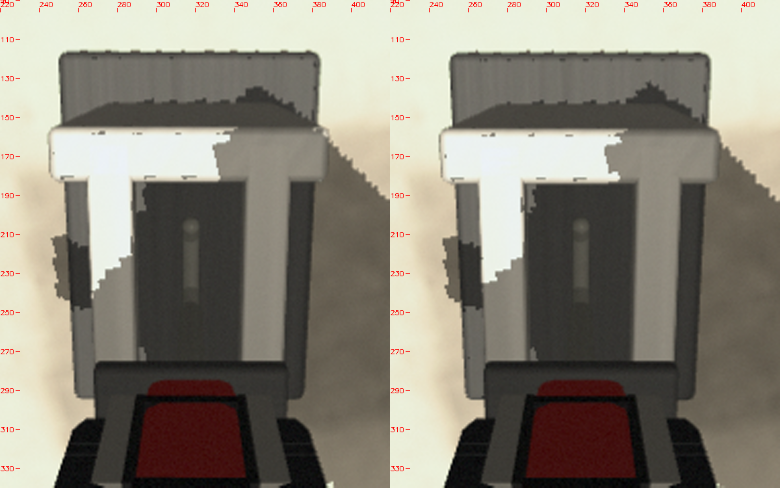

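View pics/c41.png

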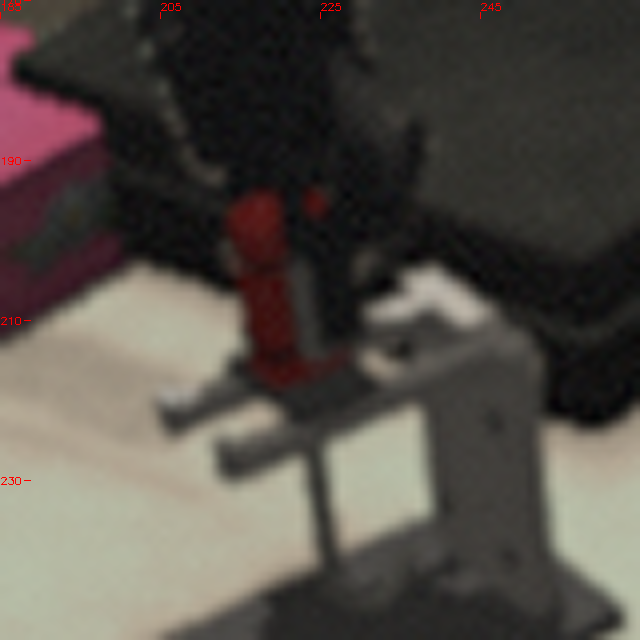

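carry_out:
  series:
    - [0.03,[0,0,0],0]
    - [0.05,[0,0,0],0]
    - [0.07,[0,0,0],0]
    - [0.07,[0,0,0],0]
    - [0.07,[0,0,0],0]
    - [0.07,[0,0,-0.01],0]
    - [0.07,[0,0,-0.02],0]
    - [0.07,[0,0,-0.03],0]
    - [0.07,[0,0,-0.04],0]
    - [0.07,[0,0,-0.04],0]
    - [0.07,[0,0,-0.02],0]
    - [0.07,[0,0,0],0]
    - [0.07,[0,0,0],0]

```text
time: 29.62
tool_pos: [0.4885, 0.2446, 0.2908]
ee_rot: [3.141, 0.001, -0.225]
wrist_force: [-0.6, 0.0, -0.1]
gripper_width: 0.0701
```

```bash
python3 - <<'E'
from h import *
np.set_printoptions(precision=4,suppress=True)
s=read_state();print(s['time'],s['tool_pos'],s['joint_velocities'],s['wrist_force'])
snap('wrist','w21');snap('scene','s21');snap('side','d21')
crop('s21',185,170,90,90,6,'c42');crop('s21',280,210,210,170,3,'c43')
E
```

```text
29.625 [0.4885 0.2446 0.2908] [ 0.      0.0092  0.0004  0.01   -0.0011 -0.0002  0.0014] [-0.5838  0.0281 -0.1369]
```

View pics/w21.png

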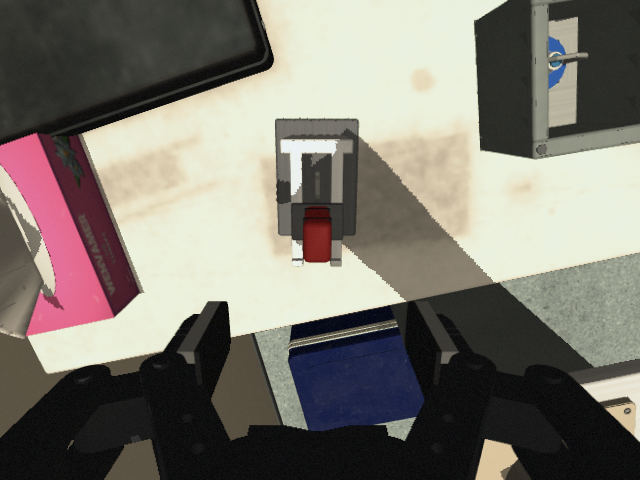

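View pics/c42.png

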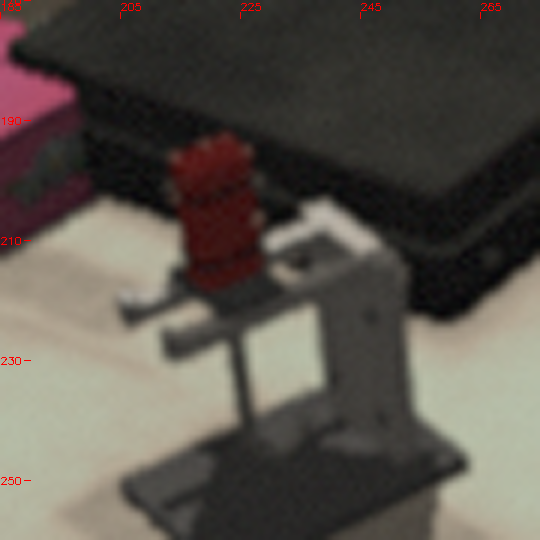

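View pics/c43.png

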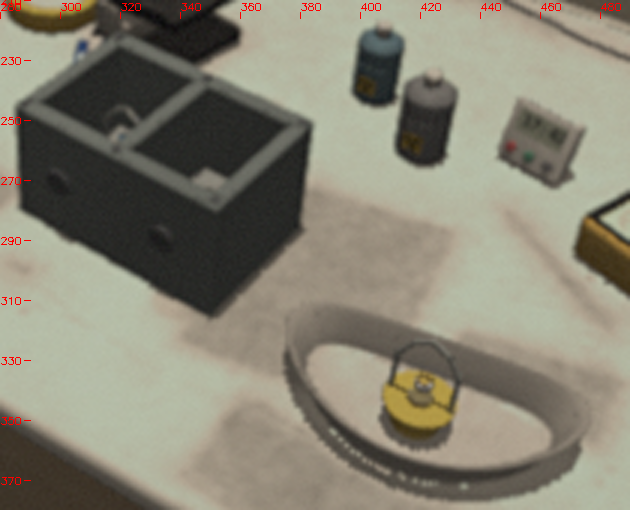

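The last pictures show the rod hanging upright in the stand, the yellow carrier upright in the dish, and the blue carrier still in its well. I'm handing in.

```bash
python3 -c "
from rig import job_done,read_state
print(job_done()); print(read_state()['time'])"
```

```text
the job is handed in; nothing more can be done
None
the job is handed in; nothing more can be done
```

The job is done and handed in at about 30 s of the 59 s. I lifted the red rod out of its stand and hooked the yellow carrier by its bail. I then drew it out of the well, lowered it to the middle of the dish at about 8 mm/s, backed the hook out, and hung the rod back on the stand and let go.

- **Carrier:** the last scene picture shows the yellow carrier upright in the dish, about 45 mm from the nearest edge of the floor. The gripper never came near it.
- **Blue carrier:** it is still in its well.
- **Rod:** it sits on the stand's bars where it started. The gripper is open and about 16 cm above where it let go, touching nothing. The wrist forces I read stayed within about 4 N.
- **Touch-down height:** the carrier seemed to reach the dish floor about 4 mm lower than I had worked out. I checked the hook against the bail in the pictures before backing out, and the carrier did not move.
- **Position agreement:** the side and wrist cameras disagreed on the bail's position by up to about 5 mm. I relied on the wrist camera, and the bail hooked cleanly.

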